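# Change the unit on the rate table

### The job

The ivory indicator at the back of the black rack is next on the rate table, and the black indicator now on the table is done. Set the red-capped and the yellow-capped gyro, which stand in front of the ivory one, aside on the blue mat; then change the two indicators over, so that the ivory one stands in the table's centring ring and the black one on the back place of the rack; and only then put each gyro back on the place where it stood. These are delicate instruments: keep them upright, set them down without dropping them, and leave the two units in the grey rack alone.

Things in the scene. Friction and masses are not known exactly. Their poses are not given: they have to be found in the camera images.
- red_gyro: Rate gyro with a RED cap: black upright cylinder with two white bands, diameter 58 mm and 74 mm high, and on top of it a red fluted cap of diameter 40 mm and 40 mm high (114 mm in all). It starts on the front or the middle place of the black rack. Grip it by the cap. Origin: centre of its underside, z up; its yaw does not matter. About 0.5 kg.
- yellow_gyro: Rate gyro with a YELLOW cap: bright aluminium cylinder with two dark bands, the same sizes as the red-capped one (case diameter 58 mm, 74 mm high; cap diameter 40 mm, 40 mm high; 114 mm in all). It starts on the other one of the front and middle places of the black rack. Grip it by the cap. Origin: centre of its underside, z up; its yaw does not matter. About 0.5 kg.
- ivory_indicator: Ivory indicator with a black dial: plain ivory cylinder, diameter 57 mm, 66 mm high, with the round dial on its top. Origin: centre of its underside, z up; its yaw does not matter. About 0.4 kg. It starts on the back place of the black rack, whose walls leave no room for fingers at its sides: grip it along the lane, one finger behind and one in front.
- black_indicator: Black indicator with a white dial and a band of blue tape: cylinder, diameter 57 mm, 66 mm high, with the round dial on its top. Origin: centre of its underside, z up; its yaw does not matter. About 0.4 kg. It starts in the centring ring of the rate table.
- black_rack: Black steel lane rack, fixed, 230 x 86 mm. Origin: centre of its underside; x runs along the lane from front (robot side) to back, z up. Floor 6 mm over the bench. Side walls 72 mm high (rims to 76), 78 mm clear between them; at both ends only a lip 18 mm high, open above. Three places marked by white circles on the centre line: x = -68 mm (front), 0 (middle), +68 mm (back).
- grey_rack: Grey rack, fixed, the same shape and size as the black one and beside it (on its left or right). It holds the two units that are to be left alone.
- blue_mat: Blue bench mat, fixed, 300 mm (its x) by 140 mm (its y), 3 mm thick: the side area; there is room for three units in a row along it. Origin at the centre of its underside, z up.
- rate_table: Rate table, fixed: grey square housing 165 mm wide with a round aluminium platter of diameter 150 mm, its flat top 82 mm above the bench. In the middle of the platter a black pad within a centring ring, 82 mm inside diameter and 4 mm high. Origin at the centre of its underside on the bench, z up. The platter does not turn.
- green_gyro: Bystander in the grey rack: grey gyro with a GREEN cap, same sizes as the other gyros. Leave alone. Origin at the centre of its underside.
- grey_indicator: Bystander in the grey rack: grey indicator with a blue dial, diameter 57 mm, 66 mm high. Leave alone. Origin at the centre of its underside.

How it is judged:
By the outcome, as a careful person would: the job done as asked, in the order asked, and still so for the second after the job is handed in, with the robot touching nothing.
It also fails if it takes over 138 s, if anything falls off the work surface, if the arm or the gripper's body presses on something with over 40 N, if the wrist force passes 120 N, or if a joint passes its speed limit or range.

### The arm

A 6-joint arm with a two-finger parallel gripper is mounted at the origin on the work surface. World frame = base frame: x ahead of the robot, y to its left, z up, the work surface at z = 0. Lengths are in m, angles in rad, forces in N, time in s.
With the tool pointing down it reaches from about 0.375 to 0.9 m from the base axis. Payload 3.1 kg.
Tool frame: the origin (TCP) lies at the very end of the fingers, on their centre line; the grasp point (between the pads) lies robot.grasp_offset behind it (robot.grasp_offset is the distance from the TCP to the grasp point, in m); z points along the fingers, y is the direction in which the jaws open and shut (so a half turn about z gives the same grasp; the last joint's range is limited). The gripper opens to 87 mm and grips with 3 to 60 N. Pads are 19 mm wide; open, the fingers measure 117 mm over their backs; the gripper's body (75 mm by 190 mm) begins 51 mm behind the grasp point.
Start: joints at [-1.462, 0.527, 1.433, -0, 1.181, -0.178], TCP at [0.177, -0.599, 0.223] pointing down, gripper open.
Joint ranges: [-3.08, 3.08], [-0.75, 2.2], [0.22, 2.44], [-1.43, 4.57], [0, 2.65], [-2.85, 2.85]. Speed limits (rad/s): [2.79, 2.79, 3.14, 3.14, 3.14, 3.14].

### API

Orientations are given as a unit quaternion [x, y, z, w].
In Python, from rig import robot gives the robot as it stands.
- The arm moves only by the tool drive_tool, never from a script. Its argument "targets" is one flat list of numbers, 6 for each row, row after row: the shift along the tool's x, y, z in cm, then the turn, a rotation vector about the tool's x, y, z in degrees. A call has 1 to 12 rows; each row is the pose to reach, as a shift and turn from the pose commanded when the call began, along the tool's axes at that moment; what a row does not reach only later rows make up. A row lasts 1/12 s, in which the tool goes at most 41.7 mm and 7.16 degrees, less where a joint would pass 70% of its speed; a pose out of reach is approached as far as the arm can. A call with a gripper value outside its range is refused whole. "grip" is the gripper command: -1 is fully open, 1 is shut, values between are in proportion, set as the call begins (left out, the last holds). The fingers move at their own pace and stop on an object; "squeeze" is the grip in N (left out, the last holds). Time passes only in rows, so rows that repeat a pose let the fingers close. It gives the time, the measured TCP pose, the force and the opening at its end, in the units of the state.
- robot.get_obs(): the state, without advancing time (a new reading comes with each control period).
- robot.camera(name): name is "side" or "top" or "wrist"; returns (picture, depth): 420x560x3 uint8, red, green, blue; 420x560 float32, m along the optical axis (not along the pixel's ray), 0 where there is no reading.
- robot.calibration(name): a dict with "mtx" (3x3 intrinsics, pixels), "distortion" ([k1, k2, p1, p2, k3] as OpenCV has them; the pictures are not rectified), "R" (3x3) and "t" (3): a world point X has camera coordinates R X + t; the wrist camera has in their place "hand_eye" (4x4, takes a point from camera to tool coordinates, whose origin is the TCP and whose axes are the flange's). Camera axes: x right, y down, z forward; pixel columns grow to the right and rows downward; lengths in m; the calibration is good to about 2 mm. A picture is of the moment at which its call begins: read the wrist's pose just before it. calibration takes no time and is no camera call.
- robot.hand_in(): hands the job in, once; it reports no verdict.
The state is a dict: "time": time; "q": joint angles; "joint_velocities": joint speeds; "joint_torque": joint torques, N m; "position": TCP position; "tool_rot": TCP orientation; "ft_force": force on the tool from outside, world axes, zero at the start; "moment": the same for the moment, N m; "grip_width": finger opening in m.
Only numpy, scipy, OpenCV 4.12 (cv2) and the standard library are available. Lean on these libraries where they do the work, as an engineer would, in place of code of your own. Each camera call takes 0.05 s, during which the arm holds its last target.

## Working session

There is one attempt and no reset: what is moved stays moved. The work goes in short steps, Python scripts to look and compute and a tool call to move; the robot and the scene stay as the last step left them, time stands still between calls to the robot, and variables do not carry over. Pictures are saved under pics/ and viewed, and the job is handed in when it is done.

Besides the shell and the picture viewer there is one more tool, called after "Emit:" as a command line: name --argument value ..., lists and objects as JSON in quotes. drive_tool: Moves the arm, as the interface text tells. Its arguments: {"type":"object","properties":{"targets":{"type":"array","items":{"type":"number"}},"grip":{"type":"number"},"squeeze":{"type":"number"}},"required":["targets"]}

```bash
ls; mkdir -p pics
python3 - <<'E'
from rig import robot
import cv2,numpy as np
print(robot.get_obs()); print(robot.grasp_offset)
for n in ["side","top"]:
    p,d=robot.camera(n); cv2.imwrite(f"pics/{n}0.png",p[:,:,::-1]); np.savez(f"{n}0.npz",p=p,d=d)
    print(n,robot.calibration(n))
print(robot.calibration("wrist"))
E
```

```text
pics
{'time': 0.0, 'q': array([-1.46153829e+00,  5.28466151e-01,  1.43390831e+00, -1.62515338e-05,
        1.18138145e+00, -1.78480065e-01]), 'joint_velocities': array([-5.25499978e-04, -5.01835802e-04,  5.83886035e-06,  1.53935449e-03,
       -7.11162605e-04,  9.61495742e-04]), 'joint_torque': array([-3.38836116e-04, -4.40041780e+01, -1.76589721e+01,  6.32948452e-02,
        5.81247511e-02, -1.76362405e-04]), 'position': array([ 0.17731948, -0.59855367,  0.22156973]), 'tool_rot': array([ 9.89667664e-01,  1.43376234e-01,  2.99191589e-05, -1.08123882e-03]), 'ft_force': array([-0.19385846, -1.37151068, -0.03426767]), 'moment': array([-0.03110636, -0.03456142,  0.01464452]), 'grip_width': 0.0868752560849114}
0.0187
side {'mtx': array([[442.76353651,   0.        , 276.38024049],
       [  0.        , 442.76353651, 213.77290464],
       [  0.        ,   0.        ,   1.        ]]), 'distortion': array([-0.07623891,  0.        ,  0.        ,  0.        ,  0.        ]), 'R': array([[ 0.92176592, -0.38764703,  0.00879661],
       [-0.19563074, -0.48452818, -0.85262011],
       [ 0.33477786, 
[... 440 characters left out ...]
     [ 0.04749942,  0.00512969, -0.99885809]]), 't': array([-0.01117555,  0.56720949,  1.25567781])}
{'mtx': array([[299.31536995,   0.        , 280.41980802],
       [  0.        , 299.31536995, 214.62240051],
       [  0.        ,   0.        ,   1.        ]]), 'distortion': array([0.01738047, 0.        , 0.        , 0.        , 0.        ]), 'hand_eye': array([[-9.38606538e-05, -9.64033831e-01, -2.65779540e-01,
         7.20737575e-02],
       [ 9.99999994e-01, -1.04073972e-04,  2.43441493e-05,
         1.47116859e-05],
       [-5.11293160e-05, -2.65779537e-01,  9.64033835e-01,
        -1.62180832e-01],
       [ 0.00000000e+00,  0.00000000e+00,  0.00000000e+00,
         1.00000000e+00]])}
```

View pics/top0.png

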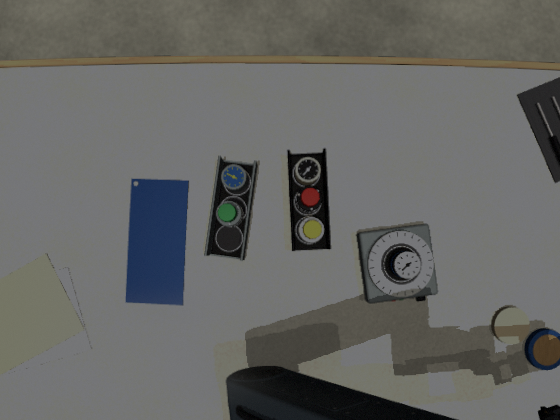

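View pics/side0.png

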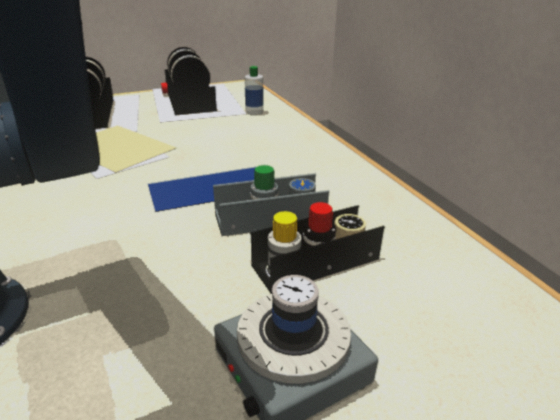

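The top view shows the mat at about (157,242), the grey rack at (232,208), the black rack at (309,200) with yellow in front at (311,230), red in the middle and ivory at the back at (307,170), and the table at (397,263). Next I'll enlarge the crops.

```bash
cat > h.py <<'E'
import numpy as np,cv2
from rig import robot
from scipy.spatial.transform import Rotation as Ro
def ray(c,uv,z,obs=None):
    k=robot.calibration(c)
    n=cv2.undistortPoints(np.array([[uv]],float),k["mtx"],k["distortion"])[0,0]
    d=np.array([n[0],n[1],1.])
    if c=="wrist":
        H=k["hand_eye"];Rt=Ro.from_quat(obs["tool_rot"]).as_matrix()
        o=Rt@H[:3,3]+obs["position"];d=Rt@H[:3,:3]@d
    else:
        o=-k["R"].T@k["t"];d=k["R"].T@d
    return o+d*(z-o[2])/d[2]
def proj(c,X,obs=None):
    k=robot.calibration(c);X=np.atleast_2d(X).astype(float)
    if c=="wrist":
        H=k["hand_eye"];Rt=Ro.from_quat(obs["tool_rot"]).as_matrix()
        X=(X-obs["position"])@Rt; X=(X-H[:3,3])@H[:3,:3]
        return cv2.projectPoints(X,np.zeros(3),np.zeros(3),k["mtx"],k["distortion"])[0][:,0]
    return cv2.projectPoints(X,cv2.Rodrigues(k["R"])[0],k["t"],k["mtx"],k["distortion"])[0][:,0]
def yaw(o):
    R=Ro.from_quat(o["tool_rot"]).as_matrix(); return R
E
python3 - <<'E'
import numpy as np,cv2
p=np.load("top0.npz")["p"][:,:,::-1]
a=cv2.convertScaleAbs(p[140:270,200:340],alpha=2.0); cv2.imwrite("pics/tc1.png",cv2.resize(a,None,fx=4.5,fy=4.5,interpolation=cv2.INTER_CUBIC))
a=cv2.convertScaleAbs(p[210:310,345:445],alpha=2.0); cv2.imwrite("pics/tc2.png",cv2.resize(a,None,fx=5,fy=5,interpolation=cv2.INTER_CUBIC))
E
```

```text
(no output)
```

View pics/tc1.png

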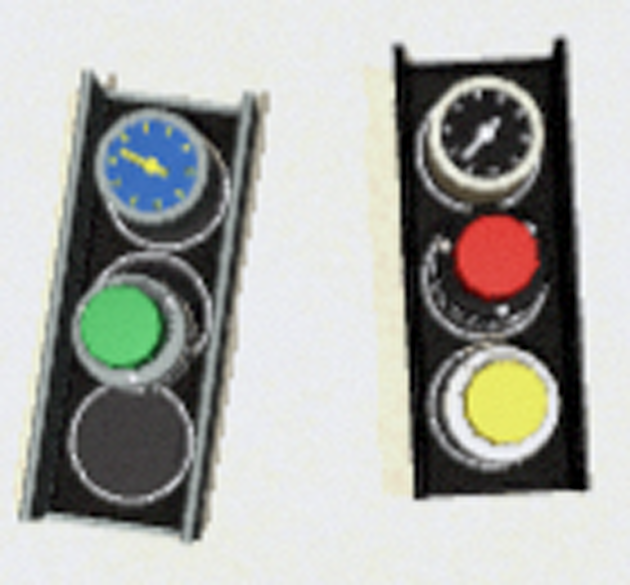

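View pics/tc2.png

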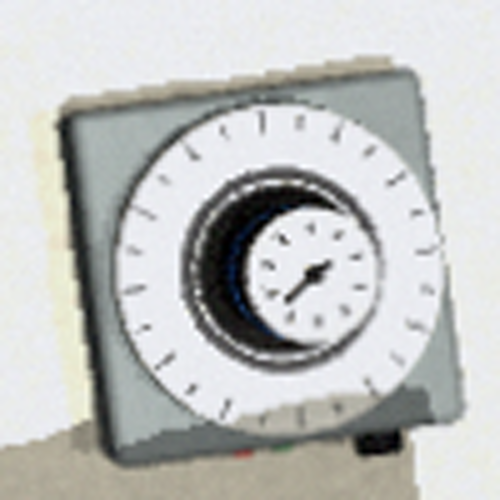

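The crops show yellow in front at (505,402), red in the middle at (497,257) and ivory at the back at (487,133) of crop 1. In crop 2 the ring centre is at (282,270) and the black dial at (315,277).

Run:
```python
from h import *
c1=lambda x,y:(200+(x+.5)/4.5-.5,140+(y+.5)/4.5-.5)
c2=lambda x,y:(345+(x+.5)/5-.5,210+(y+.5)/5-.5)
P={}
for n,uv,z in [("yellow",c1(505,402),.12),("red",c1(497,257),.12),("ivory",c1(487,133),.072),
 ("rk_bl",c1(397,47),.076),("rk_br",c1(560,40),.076),("rk_fl",c1(418,495),.076),("rk_fr",c1(587,488),.076),
 ("green",c1(120,327),.12),("greyi",c1(150,165),.072),("gr_bl",c1(85,73),.076),("gr_br",c1(250,95),.076),("gr_fl",c1(28,515),.076),("gr_fr",c1(192,538),.076),
 ("ring",c2(282,270),.084),("platter",c2(278,268),.082),("blackd",c2(315,277),.148),
 ("mat_bl",(132,180),.003),("mat_br",(188.5,181),.003),("mat_fl",(126.5,302),.003),("mat_fr",(183,304.5),.003)]:
    P[n]=ray("top",uv,z); print(n,P[n].round(4))
b=(P["rk_bl"]+P["rk_br"])/2;f=(P["rk_fl"]+P["rk_fr"])/2
print("rack c",(b+f)/2,"len",np.linalg.norm(b-f),"dir deg",np.degrees(np.arctan2(*(b-f)[[1,0]])),"w",np.linalg.norm(P["rk_bl"]-P["rk_br"]))
print("mat c",sum(P[k] for k in P if k[:3]=="mat")/4)
```

```text
yellow [ 0.5383 -0.0795  0.12  ]
red [ 0.6086 -0.0755  0.12  ]
ivory [ 0.6758 -0.0728  0.072 ]
rk_bl [ 0.7188 -0.027   0.076 ]
rk_br [ 0.7229 -0.1095  0.076 ]
rk_fl [ 0.4927 -0.0386  0.076 ]
rk_fr [ 0.4966 -0.1233  0.076 ]
green [0.5736 0.1071 0.12  ]
greyi [0.6587 0.0978 0.072 ]
gr_bl [0.705 0.131 0.076]
gr_br [0.694  0.0472 0.076 ]
gr_fl [0.4814 0.1571 0.076 ]
gr_fr [0.4705 0.0745 0.076 ]
ring [ 0.4622 -0.2828  0.084 ]
platter [ 0.4631 -0.2814  0.082 ]
blackd [ 0.4617 -0.2827  0.148 ]
mat_bl [0.6579 0.3507 0.003 ]
mat_br [0.6556 0.2118 0.003 ]
mat_fl [0.3623 0.3597 0.003 ]
mat_fr [0.3584 0.2216 0.003 ]
rack c [ 0.60773948 -0.07459027  0.076     ] len 0.22660459329191376 dir deg 3.202924353739417 w 0.08264395024587157
mat c [0.5085316  0.28596357 0.003     ]
```

```bash
cat >> h.py <<'E'
def plan(x,y,z,psi,o=None):
    """shift in tool axes (cm) and rotvec (deg) from measured pose to a down pose at psi (deg, tool-x heading)"""
    o=o or robot.get_obs()
    R=Ro.from_quat(o["tool_rot"]).as_matrix(); p=np.radians(psi)
    Rt=np.array([[np.cos(p),np.sin(p),0],[np.sin(p),-np.cos(p),0],[0,0,-1.]])
    s=R.T@(np.array([x,y,z])-o["position"])*100
    print("t %.2f pos"%o["time"],o["position"].round(4),"psi %.1f"%np.degrees(np.arctan2(R[1,0],R[0,0])),"w %.4f"%o["grip_width"],"F",o["ft_force"].round(1))
    print("  shift",s.round(2),"turn",np.degrees(Ro.from_matrix(R.T@Rt).as_rotvec()).round(1),"q6 ok?",o["q"].round(2)[[0,5]])
E
python3 -c "
from h import *
plan(.54,-.0785,.26,3.2)"
```

```text
t 0.10 pos [ 0.1774 -0.5986  0.2217] psi 16.5 w 0.0873 F [0.2 0.2 0.4]
  shift [ 49.54 -39.59  -3.74] turn [-0.1 -0.  13.3] q6 ok? [-1.46 -0.18]
```

Emit:
drive_tool --targets '[0.5,-0.4,-2,0,0,0,3,-2.4,-3.7,0,0,1,6,-4.8,-3.7,0,0,3,9,-7.2,-3.7,0,0,5,12,-9.6,-3.7,0,0,7,15,-12,-3.7,0,0,9,18,-14.4,-3.7,0,0,11,21,-16.8,-3.7,0,0,13,24,-19.2,-3.7,0,0,13.3,27,-21.6,-3.7,0,0,13.3,30,-24,-3.7,0,0,13.3,33,-26.4,-3.7,0,0,13.3]' --grip -1

```text
time: 1.1
position: [0.4194, -0.2505, 0.2593]
tool_rot: [1.0, 0.028, -0.0, -0.0]
ft_force: [1.1, -0.4, 0.1]
grip_width: 0.0873
```

```bash
python3 -c "
from h import *
plan(.54,-.0785,.26,3.2)"
```

```text
t 1.10 pos [ 0.4194 -0.2505  0.2593] psi 3.2 w 0.0873 F [ 1.1 -0.4  0.1]
  shift [ 12.99 -16.51  -0.06] turn [-0.  0. -0.] q6 ok? [-0.77  0.75]
```

Emit:
drive_tool --targets '[2,-2.5,0,0,0,0,4,-5,0,0,0,0,6,-7.6,0,0,0,0,8,-10.2,0,0,0,0,10,-12.7,0,0,0,0,12,-15.2,0,0,0,0,13,-16.5,0,0,0,0,13,-16.5,0,0,0,0]'

```text
time: 1.77
position: [0.5409, -0.0775, 0.2592]
tool_rot: [1.0, 0.03, 0.0, -0.001]
ft_force: [0.4, -0.5, -0.4]
grip_width: 0.087
```

Run:
```python
from h import *
o=robot.get_obs()
plan(.54,-.0785,.26,3.2,o)
p,d=robot.camera("wrist"); np.savez("w1.npz",p=p,d=d,pos=o["position"],rot=o["tool_rot"])
im=p[:,:,::-1].copy()
cv2.imwrite("pics/w1.png",im)
```

```text
t 1.77 pos [ 0.5409 -0.0775  0.2592] psi 3.4 w 0.0870 F [ 0.4 -0.5 -0.4]
  shift [-0.1   0.1  -0.08] turn [-0.1 -0.   0.2] q6 ok? [-0.35  1.16]
```

View pics/w1.png

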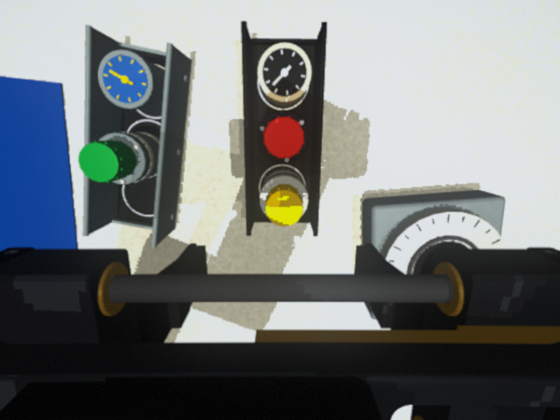

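The wrist view shows the yellow cap at (285,205), red cap at (284,137), ivory dial at (284,74), and the rack rims from (243,25)/(324,25) to (247,233)/(318,233).

Run:
```python
from h import *
w=np.load("w1.npz"); p=w["p"];o=dict(position=w["pos"],tool_rot=w["rot"])
h=cv2.cvtColor(p,cv2.COLOR_RGB2HSV)
cv2.imwrite("pics/w1c.png",cv2.resize(p[10:245,230:340,::-1],None,fx=2.5,fy=2.5,interpolation=cv2.INTER_CUBIC))
for n,uv,z in [("yellowtop",(285,205),.12),("red",(284,137),.12),("ivory",(284,71),.072),("bl",(243,25),.076),("br",(325,25),.076)]:
    print(n,ray("wrist",uv,z,o).round(4))
```

```text
yellowtop [ 0.5406 -0.0822  0.12  ]
red [ 0.6085 -0.0769  0.12  ]
ivory [ 0.6755 -0.0732  0.072 ]
bl [ 0.7146 -0.029   0.076 ]
br [ 0.7195 -0.112   0.076 ]
```

View pics/w1c.png

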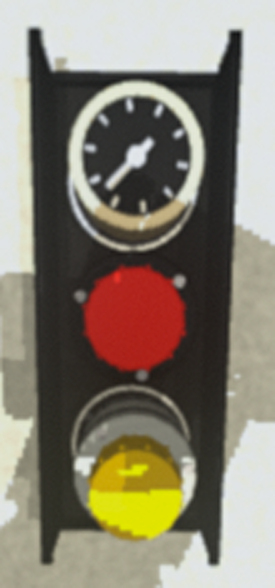

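```bash
python3 -c "
from h import *
plan(.539,-.0805,.086,3.2)"
```

```text
t 1.82 pos [ 0.5398 -0.079   0.2591] psi 3.4 w 0.0872 F [ 0.3 -0.6 -0.5]
  shift [-0.07  0.14 17.31] turn [-0.   0.1  0.2] q6 ok? [-0.35  1.16]
```

Emit:
drive_tool --targets '[0,0.1,1,0,0,0,-0.1,0.1,3.5,0,0,0,-0.1,0.1,6,0,0,0,-0.1,0.1,8.5,0,0,0,-0.1,0.1,11,0,0,0,-0.1,0.1,13,0,0,0,-0.1,0.1,14.5,0,0,0,-0.1,0.1,15.6,0,0,0,-0.1,0.1,16.4,0,0,0,-0.1,0.1,17,0,0,0,-0.1,0.1,17.2,0,0,0,-0.1,0.1,17.2,0,0,0]'

```text
time: 2.82
position: [0.5386, -0.0818, 0.0875]
tool_rot: [1.0, 0.028, 0.0, 0.0]
ft_force: [-0.0, -0.4, -0.2]
grip_width: 0.0869
```

Run:
```python
from h import *
o=robot.get_obs();plan(.539,-.0805,.086,3.2,o)
p,d=robot.camera("wrist"); cv2.imwrite("pics/w2.png",p[:,:,::-1])
```

```text
t 2.82 pos [ 0.5386 -0.0818  0.0875] psi 3.2 w 0.0869 F [-0.  -0.4 -0.2]
  shift [ 0.05 -0.13  0.15] turn [ 0. -0. -0.] q6 ok? [-0.36  1.16]
```

View pics/w2.png

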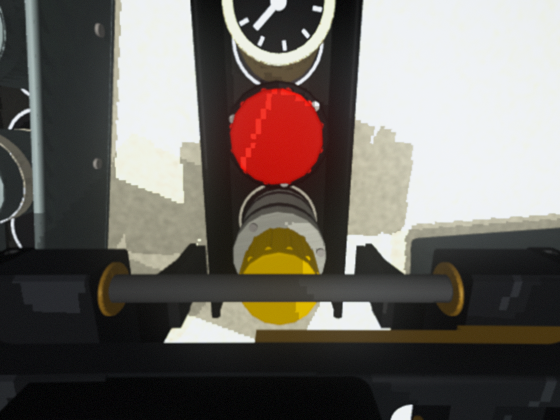

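The cap sits centred between the fingers at column 280. Closing now.

Emit:
drive_tool --targets '[0,0,0,0,0,0,0,0,0,0,0,0,0,0,0,0,0,0,0,0,0,0,0,0,0,0,0,0,0,0,0,0,0,0,0,0,0,0,0,0,0,0,0,0,0,0,0,0]' --grip 1 --squeeze 25

```text
time: 3.53
position: [0.5386, -0.0815, 0.0876]
tool_rot: [1.0, 0.028, -0.0, 0.0]
ft_force: [-0.2, -0.1, 0.6]
grip_width: 0.0414
```

```bash
python3 -c "
from h import *
plan(.455,.287,.225,0)"
```

```text
t 3.53 pos [ 0.5386 -0.0815  0.0876] psi 3.2 w 0.0414 F [-0.2 -0.1  0.6]
  shift [ -6.29 -37.26 -13.75] turn [0.  0.  3.2] q6 ok? [-0.36  1.16]
```

Emit:
drive_tool --targets '[0,0,0,0,0,0,0,0,0,0,0,0,0,0,-0.3,0,0,0,0,0,-0.9,0,0,0,0,0,-1.9,0,0,0,0,0,-3.4,0,0,0,0,0,-5.2,0,0,0,0,0,-7.2,0,0,0,0,0,-9.2,0,0,0,0,0,-11.2,0,0,0,0,0,-12.8,0,0,0,0,0,-13.8,0,0,0]'

```text
time: 4.53
position: [0.5391, -0.0817, 0.2281]
tool_rot: [1.0, 0.028, 0.002, 0.001]
ft_force: [1.5, -0.5, -3.8]
grip_width: 0.0391
```

Emit:
drive_tool --targets '[0,0,-0.5,0,0,0,-0.2,-1,-0.5,0,0,0,-0.5,-3,-0.5,0,0,0,-0.9,-5.5,-0.5,0,0,0,-1.4,-8.5,-0.5,0,0,0.5,-1.9,-11.5,-0.5,0,0,1,-2.4,-14.5,-0.5,0,0,1.5,-2.9,-17.5,-0.5,0,0,2,-3.4,-20.5,-0.5,0,0,2.5,-3.9,-23.5,-0.5,0,0,3,-4.4,-26.5,-0.5,0,0,3.2,-4.9,-29.5,-0.5,0,0,3.2]'

```text
time: 5.53
position: [0.4709, 0.2119, 0.2292]
tool_rot: [1.0, -0.0, -0.002, 0.0]
ft_force: [1.0, -0.2, -4.9]
grip_width: 0.0395
```

```bash
python3 -c "
from h import *
plan(.41,.287,.225,0)"
```

```text
t 5.53 pos [0.4709 0.2119 0.2292] psi -0.0 w 0.0395 F [ 1.  -0.2 -4.9]
  shift [-6.09 -7.5   0.44] turn [ 0.   0.2 -0. ] q6 ok? [0.21 1.78]
```

Emit:
drive_tool --targets '[-2,-2.5,0.4,0,0,0,-4,-5,0.4,0,0,0,-5.3,-6.6,0.4,0,0,0,-6,-7.4,0.4,0,0,0,-6.1,-7.5,0.4,0,0,0,-6.1,-7.5,0.4,0,0,0]'

```text
time: 6.03
position: [0.4118, 0.2853, 0.226]
tool_rot: [1.0, 0.001, -0.0, 0.001]
ft_force: [0.6, -0.9, -4.3]
grip_width: 0.0396
```

Run:
```python
from h import *
plan(.41,.287,.0846,0)
p,d=robot.camera("side"); cv2.imwrite("pics/s1.png",p[:,:,::-1])
p,d=robot.camera("top"); cv2.imwrite("pics/t1.png",p[:,:,::-1])
plan(.41,.287,.0846,0)
```

```text
t 6.03 pos [0.4118 0.2853 0.226 ] psi 0.1 w 0.0396 F [ 0.6 -0.9 -4.3]
  shift [-0.17 -0.19 14.14] turn [0.1 0.  0.1] q6 ok? [0.38 1.95]
t 6.13 pos [0.4132 0.2846 0.2264] psi -0.1 w 0.0398 F [-0.4  0.  -4.8]
  shift [-0.33 -0.25 14.18] turn [ 0.  -0.  -0.1] q6 ok? [0.38 1.95]
```

View pics/s1.png

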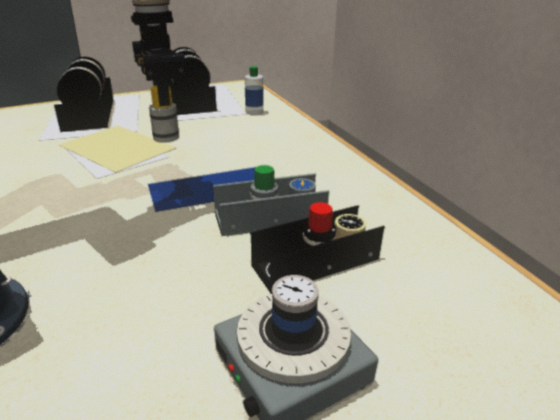

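View pics/t1.png

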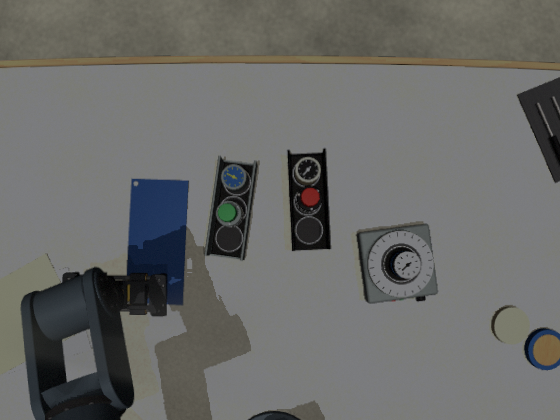

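The yellow gyro hangs upright over the mat's near end. The vacated front circle shows in the top view at about (308,230). Lowering.

Emit:
drive_tool --targets '[-0.1,-0.1,1,0,0,0,-0.2,-0.2,3,0,0,0,-0.2,-0.2,5,0,0,0,-0.2,-0.2,7,0,0,0,-0.2,-0.2,9,0,0,0,-0.2,-0.2,10.8,0,0,0,-0.2,-0.2,12,0,0,0,-0.2,-0.2,12.8,0,0,0,-0.2,-0.2,13.3,0,0,0,-0.2,-0.2,13.6,0,0,0,-0.2,-0.2,13.7,0,0,0,-0.2,-0.2,13.7,0,0,0]'

```text
time: 7.13
position: [0.4109, 0.2873, 0.0899]
tool_rot: [1.0, -0.0, 0.001, -0.0]
ft_force: [-0.7, -0.8, -5.1]
grip_width: 0.0396
```

```bash
python3 -c "
from h import *
plan(.41,.287,.0846,0)"
```

```text
t 7.13 pos [0.4109 0.2873 0.0899] psi -0.0 w 0.0396 F [-0.7 -0.8 -5.1]
  shift [-0.09  0.03  0.53] turn [-0.  -0.1 -0. ] q6 ok? [0.39 1.96]
```

Emit:
drive_tool --targets '[0,0,0.1,0,0,0,0,0,0.2,0,0,0,0,0,0.3,0,0,0,0,0,0.4,0,0,0,0,0,0.4,0,0,0]'

```text
time: 7.55
position: [0.4102, 0.2874, 0.0855]
tool_rot: [1.0, 0.0, -0.0, 0.0]
ft_force: [-0.1, -0.1, -3.5]
grip_width: 0.0396
```

Emit:
drive_tool --targets '[0,0,0.05,0,0,0,0,0,0.1,0,0,0,0,0,0.1,0,0,0]'

```text
time: 7.8
position: [0.4103, 0.2874, 0.0846]
tool_rot: [1.0, -0.0, 0.0, -0.0]
ft_force: [-0.7, 1.0, -4.1]
grip_width: 0.0392
```

Emit:
drive_tool --targets '[0,0,0.05,0,0,0,0,0,0.1,0,0,0,0,0,0.1,0,0,0]'

```text
time: 8.05
position: [0.4105, 0.2875, 0.0845]
tool_rot: [1.0, -0.0, 0.0, -0.0]
ft_force: [-2.0, -0.8, 4.9]
grip_width: 0.0394
```

Contact: the force turned from −4 to +5 N at the expected height. Releasing.

Emit:
drive_tool --targets '[0,0,0,0,0,0,0,0,0,0,0,0,0,0,0,0,0,0,0,0,0,0,0,0,0,0,-0.2,0,0,0,0,0,-1.5,0,0,0,0,0,-3.5,0,0,0,0,0,-6,0,0,0,0,0,-9,0,0,0,0,0,-12,0,0,0,0,0,-14,0,0,0,0,0,-14,0,0,0]' --grip -1

```text
time: 9.05
position: [0.4131, 0.2885, 0.228]
tool_rot: [1.0, -0.0, 0.005, -0.002]
ft_force: [0.4, 0.3, -0.2]
grip_width: 0.0869
```

Run:
```python
from h import *
o=robot.get_obs();plan(.6083,-.0765,.225,3.2,o)
p,d=robot.camera("wrist"); cv2.imwrite("pics/w3.png",p[:,:,::-1])
```

```text
t 9.05 pos [0.4131 0.2885 0.228 ] psi -0.0 w 0.0869 F [ 0.4  0.3 -0.2]
  shift [19.52 36.51  0.34] turn [-0.2 -0.5 -3.2] q6 ok? [0.39 1.96]
```

View pics/w3.png

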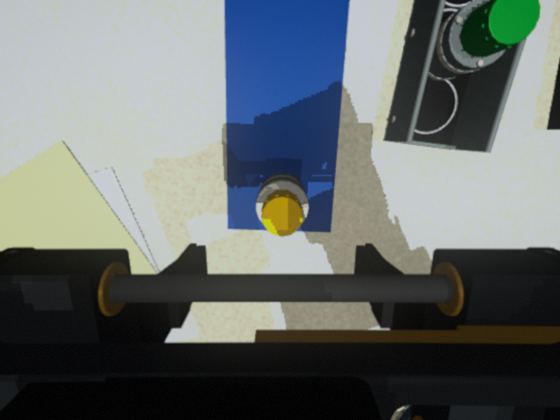

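Yellow stands upright on the mat (cap at (283,212)). Moving over to red.

Emit:
drive_tool --targets '[0.8,1.5,0,0,0,0,2.4,4.5,0,0,0,-0.5,4.2,7.9,0,0,0,-1,6,11.3,0,0,0,-1.5,7.8,14.7,0,0,0,-2,9.6,18,0,0,0,-2.5,11.4,21.4,0,0,0,-3,13.2,24.8,0,0,0,-3.2,15,28.2,0,0,0,-3.2,16.8,31.5,0,0,0,-3.2,18.4,34.5,0,0,0,-3.2,19.5,36.5,0.2,0,0,-3.2]'

```text
time: 10.1
position: [0.606, -0.0811, 0.2199]
tool_rot: [1.0, 0.027, -0.001, 0.0]
ft_force: [0.8, 0.1, 0.1]
grip_width: 0.0872
```

Emit:
drive_tool --targets '[0,0,0,0,0,0,0,0,0,0,0,0]'

```text
time: 10.27
position: [0.6044, -0.0787, 0.2193]
tool_rot: [1.0, 0.027, -0.002, -0.001]
ft_force: [-0.8, 0.2, 0.6]
grip_width: 0.0872
```

Run:
```python
from h import *
o=robot.get_obs();plan(.6083,-.0765,.086,3.2,o)
p,d=robot.camera("wrist"); cv2.imwrite("pics/w4.png",p[:,:,::-1])
c=p[90:260,210:360,::-1];cv2.imwrite("pics/w4c.png",cv2.resize(c,None,fx=3,fy=3,interpolation=cv2.INTER_CUBIC))
np.savez("w4.npz",pos=o["position"],rot=o["tool_rot"])
```

```text
t 10.27 pos [ 0.6044 -0.0787  0.2193] psi 3.0 w 0.0872 F [-0.8  0.2  0.6]
  shift [ 0.45 -0.18 13.33] turn [-0.1  0.2 -0.2] q6 ok? [-0.31  1.2 ]
```

View pics/w4.png

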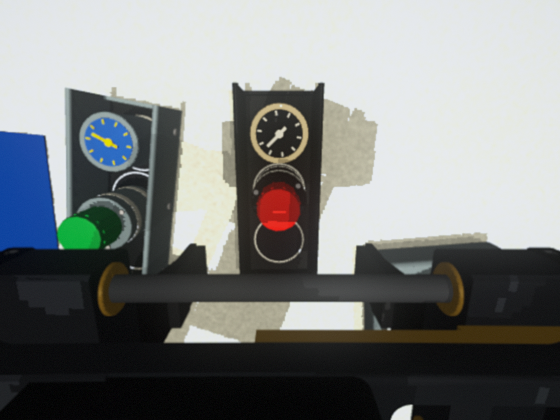

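Red cap top is at about (278,207), ivory dial at (279,132) and the empty front circle at (279,241).

Run:
```python
from h import *
w=np.load("w4.npz");o=dict(position=w["pos"],tool_rot=w["rot"])
for n,uv,z in [("red",(278.5,208),.12),("ivory",(279,132.5),.072),("fcirc",(279.5,241),.006),("bl",(233,85),.076),("br",(324,85),.076)]: print(n,ray("wrist",uv,z,o).round(4))
t=cv2.imread("pics/t1.png")
c=cv2.convertScaleAbs(t[140:260,270:350],alpha=2.2);cv2.imwrite("pics/t1c.png",cv2.resize(c,None,fx=5,fy=5,interpolation=cv2.INTER_CUBIC))
```

```text
red [ 0.6101 -0.0766  0.12  ]
ivory [ 0.6753 -0.0734  0.072 ]
fcirc [ 0.5356 -0.0809  0.006 ]
bl [ 0.7159 -0.028   0.076 ]
br [ 0.7204 -0.1135  0.076 ]
```

View pics/t1c.png

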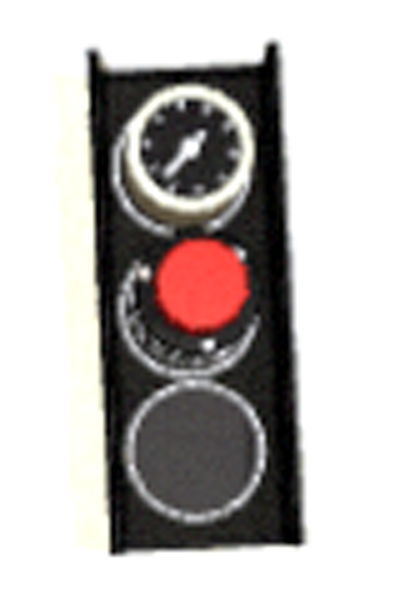

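View pics/w4c.png

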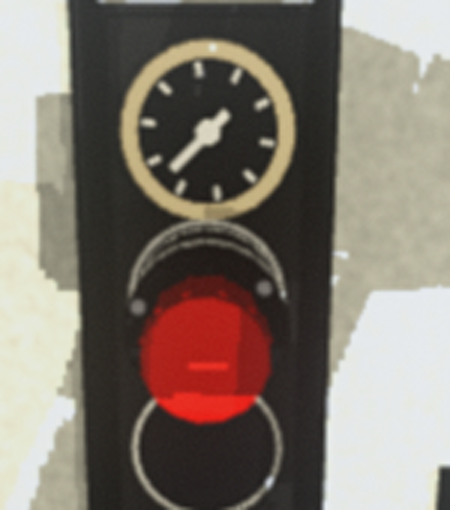

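```bash
python3 -c "
from h import *
print(ray('top',(308.6,230.0),.006))
plan(.6085,-.077,.087,3.2)"
```

```text
[ 0.53880296 -0.07819563  0.006     ]
t 10.32 pos [ 0.6038 -0.0775  0.2196] psi 3.1 w 0.0868 F [0.6 0.6 0.3]
  shift [5.200e-01 1.000e-02 1.326e+01] turn [-0.1  0.2 -0.1] q6 ok? [-0.31  1.2 ]
```

Emit:
drive_tool --targets '[0.2,0,1.5,0,0,0,0.4,0,4,0,0,0,0.5,0,6.5,0,0,0,0.5,0,8.7,0,0,0,0.5,0,10.5,0,0,0,0.5,0,11.8,0,0,0,0.5,0,12.6,0,0,0,0.5,0,13,0,0,0,0.5,0,13.2,0,0,0,0.5,0,13.2,0,0,0]'

```text
time: 11.15
position: [0.6102, -0.0769, 0.0897]
tool_rot: [1.0, 0.028, 0.0, -0.0]
ft_force: [0.7, 0.2, 0.4]
grip_width: 0.0868
```

Run:
```python
from h import *
o=robot.get_obs();plan(.6085,-.077,.087,3.2,o)
```

```text
t 11.15 pos [ 0.6102 -0.0769  0.0897] psi 3.2 w 0.0868 F [0.7 0.2 0.4]
  shift [-0.17  0.    0.27] turn [-0. -0.  0.] q6 ok? [-0.31  1.21]
```

Emit:
drive_tool --targets '[-0.1,0,0.15,0,0,0,-0.1,0,0.2,0,0,0,-0.1,0,0.2,0,0,0,-0.1,0,0.2,0,0,0,-0.1,0,0.2,0,0,0,-0.1,0,0.2,0,0,0,-0.1,0,0.2,0,0,0,-0.1,0,0.2,0,0,0,-0.1,0,0.2,0,0,0,-0.1,0,0.2,0,0,0,-0.1,0,0.2,0,0,0]' --grip 1 --squeeze 25

```text
time: 12.07
position: [0.6092, -0.0771, 0.0876]
tool_rot: [1.0, 0.028, -0.0, -0.0]
ft_force: [-0.5, 2.7, 1.1]
grip_width: 0.0396
```

Run:
```python
from h import *
o=robot.get_obs();plan(.61,.285,.23,0,o)
```

```text
t 12.07 pos [ 0.6092 -0.0771  0.0876] psi 3.2 w 0.0396 F [-0.5  2.7  1.1]
  shift [  2.1  -36.16 -14.22] turn [-0.   0.   3.2] q6 ok? [-0.31  1.21]
```

Emit:
drive_tool --targets '[0,0,-0.3,0,0,0,0,0,-0.9,0,0,0,0,0,-1.9,0,0,0,0,0,-3.4,0,0,0,0,0,-5.2,0,0,0,0,0,-7.2,0,0,0,0,0,-9.2,0,0,0,0,0,-11.2,0,0,0,0,0,-12.8,0,0,0,0,0,-13.8,0,0,0,0,0,-14.5,0,0,0,0,0,-14.5,0,0,0]'

```text
time: 13.07
position: [0.6097, -0.0778, 0.2341]
tool_rot: [1.0, 0.028, 0.001, 0.0]
ft_force: [0.8, 0.3, -6.7]
grip_width: 0.0395
```

Emit:
drive_tool --targets '[0,-1,0,0,0,0,0.2,-3,0,0,0,0,0.4,-6,0,0,0,0.5,0.6,-9,0,0,0,1,0.8,-12,0,0,0,1.5,1,-15.3,0,0,0,2,1.2,-18.6,0,0,0,2.5,1.4,-21.9,0,0,0,3,1.6,-25.2,0,0,0,3.2,1.8,-28.5,0,0,0,3.2,2,-31.5,0,0,0,3.2,2.1,-34,0,0,0,3.2]'

```text
time: 14.07
position: [0.6093, 0.2662, 0.2304]
tool_rot: [1.0, 0.001, -0.002, -0.0]
ft_force: [0.9, 0.2, -5.4]
grip_width: 0.0394
```

Run:
```python
from h import *
o=robot.get_obs();plan(.61,.285,.23,0,o)
```

```text
t 14.07 pos [0.6093 0.2662 0.2304] psi 0.1 w 0.0394 F [ 0.9  0.2 -5.4]
  shift [ 0.07 -1.88  0.04] turn [-0.   0.2  0.1] q6 ok? [0.24 1.81]
```

Emit:
drive_tool --targets '[0,-1,0,0,0,0,0,-1.8,1,0,0,0,0,-2,3,0,0,0,0,-2,5.3,0,0,0,0,-2,7.6,0,0,0,0,-2,9.8,0,0,0,0,-2,11.5,0,0,0,0,-2,12.7,0,0,0,0,-2,13.4,0,0,0,0,-2,13.8,0,0,0,0,-2,14,0,0,0,0,-2,14,0,0,0]'

```text
time: 15.07
position: [0.6118, 0.2831, 0.0929]
tool_rot: [1.0, -0.0, 0.0, -0.0]
ft_force: [-0.9, -0.1, -5.6]
grip_width: 0.0393
```

Emit:
drive_tool --targets '[0,0,0,0,0,0,0,0,0.1,0,0,0,0,0,0.1,0,0,0]'

```text
time: 15.32
position: [0.6118, 0.2833, 0.0925]
tool_rot: [1.0, -0.0, 0.001, -0.0]
ft_force: [-0.4, -0.2, -6.7]
grip_width: 0.0396
```

Emit:
drive_tool --targets '[0,0,0.2,0,0,0,0,0,0.4,0,0,0,0,0,0.55,0,0,0,0,0,0.65,0,0,0,0,0,0.7,0,0,0,0,0,0.7,0,0,0]'

```text
time: 15.82
position: [0.6113, 0.2831, 0.0847]
tool_rot: [1.0, -0.0, -0.0, 0.0]
ft_force: [-0.2, 0.2, -4.4]
grip_width: 0.0391
```

Emit:
drive_tool --targets '[0,0,0.05,0,0,0,0,0,0.1,0,0,0,0,0,0.1,0,0,0]'

```text
time: 16.07
position: [0.6115, 0.2832, 0.0846]
tool_rot: [1.0, -0.0, 0.0, -0.0]
ft_force: [-1.9, 0.1, 2.0]
grip_width: 0.0391
```

Emit:
drive_tool --targets '[0,0,0,0,0,0,0,0,0,0,0,0,0,0,0,0,0,0,0,0,0,0,0,0,0,0,-0.2,0,0,0,0,0,-1.5,0,0,0,0,0,-3.5,0,0,0,0,0,-6,0,0,0,0,0,-9,0,0,0,0,0,-12,0,0,0,0,0,-14.5,0,0,0,0,0,-15,0,0,0]' --grip -1

```text
time: 17.07
position: [0.6144, 0.2841, 0.2407]
tool_rot: [1.0, 0.0, 0.006, -0.002]
ft_force: [1.2, 0.9, 0.9]
grip_width: 0.0866
```

Run:
```python
from h import *
o=robot.get_obs();plan(.462,-.2825,.26,0,o)
p,d=robot.camera("wrist"); cv2.imwrite("pics/w5.png",p[:,:,::-1])
p,d=robot.camera("top"); cv2.imwrite("pics/t2.png",cv2.convertScaleAbs(p[:,:,::-1],alpha=1.8))
plan(.462,-.2825,.26,0)
```

```text
t 17.07 pos [0.6144 0.2841 0.2407] psi 0.0 w 0.0866 F [1.2 0.9 0.9]
  shift [-15.22  56.65  -2.29] turn [-0.2 -0.7  0. ] q6 ok? [0.27 1.84]
t 17.17 pos [0.6124 0.2835 0.2365] psi -0.0 w 0.0871 F [-0.2 -0.2 -0.9]
  shift [-15.02  56.6   -2.51] turn [-0.1 -0.3 -0. ] q6 ok? [0.27 1.84]
```

View pics/w5.png

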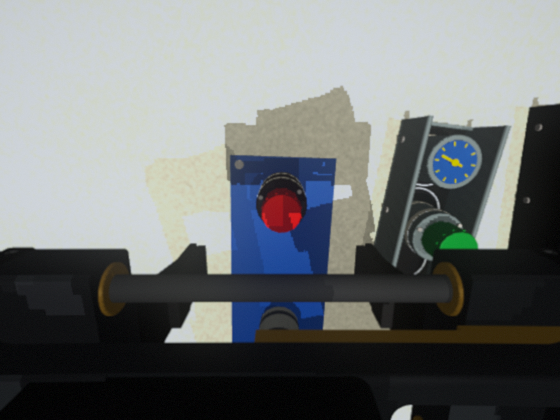

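View pics/t2.png

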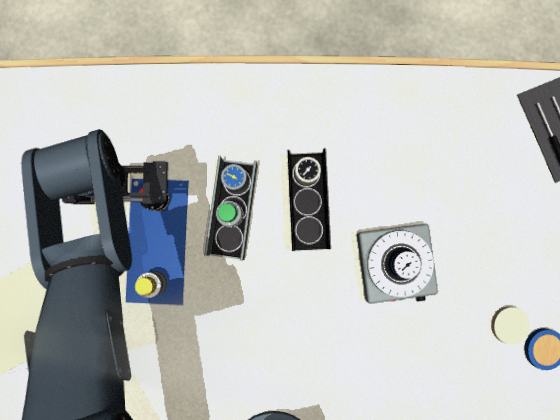

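Both gyros stand upright on the mat, and both rack places in front of ivory are empty. Going to the table.

Emit:
drive_tool --targets '[-0.4,1.5,-0.5,0,0,0,-1.2,4.5,-1.5,0,0,0,-2.1,8,-2.5,0,0,0,-3,11.5,-2.5,0,0,0,-4,15,-2.5,0,0,0,-4.9,18.5,-2.5,0,0,0,-5.8,22,-2.5,0,0,0,-6.8,25.5,-2.5,0,0,0,-7.7,29,-2.5,0,0,0,-8.6,32.5,-2.5,0,0,0,-9.5,36,-2.5,0,0,0,-10.4,39.5,-2.5,0,0,0]'

```text
time: 18.17
position: [0.5044, -0.1134, 0.2569]
tool_rot: [1.0, -0.0, -0.002, -0.001]
ft_force: [0.8, -0.4, 0.5]
grip_width: 0.0868
```

Emit:
drive_tool --targets '[-1,3.6,0,0,0,0,-1.9,7.2,0,0,0,0,-2.9,10.8,0,0,0,0,-3.8,14,0,0,0,0,-4.4,16.3,0,0,0,0,-4.6,17.1,0,0,0,0,-4.6,17.1,0,0,0,0,-4.6,17.1,0,0,0,0,-4.6,17.1,0,0,0,0]'

```text
time: 18.92
position: [0.4606, -0.2811, 0.2578]
tool_rot: [1.0, 0.0, -0.001, -0.001]
ft_force: [0.3, 0.3, 0.0]
grip_width: 0.0871
```

Run:
```python
from h import *
o=robot.get_obs();plan(.462,-.2825,.26,0,o)
p,d=robot.camera("wrist"); cv2.imwrite("pics/w6.png",p[:,:,::-1])
np.savez("w6.npz",pos=o["position"],rot=o["tool_rot"])
```

```text
t 18.92 pos [ 0.4606 -0.2811  0.2578] psi 0.0 w 0.0871 F [0.3 0.3 0. ]
  shift [ 0.14  0.14 -0.22] turn [-0.1  0.1  0. ] q6 ok? [-0.76  0.81]
```

View pics/w6.png

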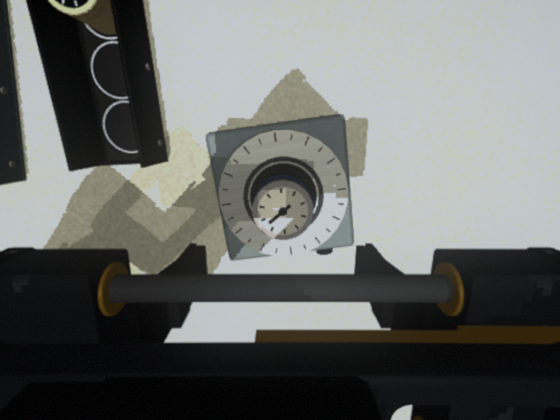

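The black dial is at (283,210) and the ring/platter centre at about (283,193).

Run:
```python
from h import *
w=np.load("w6.npz");o=dict(position=w["pos"],tool_rot=w["rot"])
for n,uv,z in [("dial",(283,210),.148),("plat",(283,192.5),.082),("ring",(284,193.5),.086)]: print(n,ray("wrist",uv,z,o).round(4))
c=cv2.imread("pics/w6.png")[110:270,200:365];cv2.imwrite("pics/w6c.png",cv2.resize(c,None,fx=4,fy=4,interpolation=cv2.INTER_CUBIC))
```

```text
dial [ 0.4621 -0.2835  0.148 ]
plat [ 0.4656 -0.2839  0.082 ]
ring [ 0.4653 -0.285   0.086 ]
```

View pics/w6c.png

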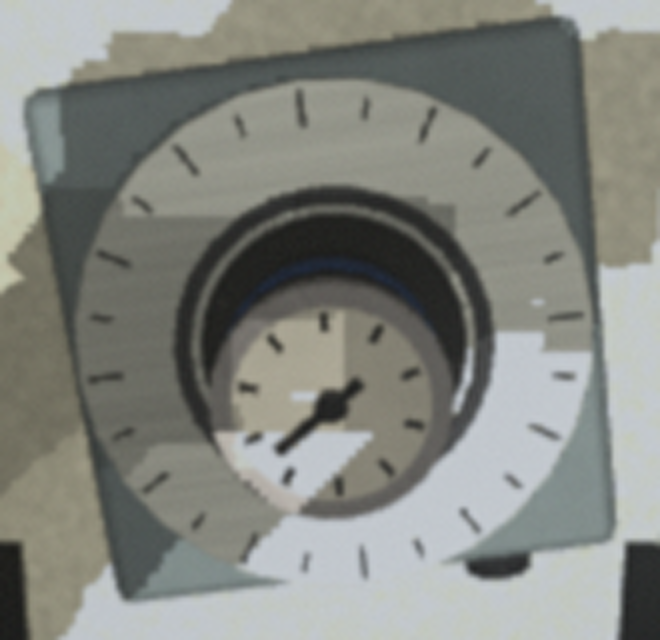

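```bash
python3 -c "
from h import *
plan(.462,-.283,.108,0)"
```

```text
t 18.97 pos [ 0.461  -0.281   0.2581] psi 0.1 w 0.0869 F [-0.4  0.2  0.1]
  shift [ 0.12  0.22 15.01] turn [-0.1  0.1  0.1] q6 ok? [-0.75  0.81]
```

Emit:
drive_tool --targets '[0.1,0.1,1.5,0,0,0,0.1,0.2,4,0,0,0,0.1,0.2,6.5,0,0,0,0.1,0.2,8.7,0,0,0,0.1,0.2,10.7,0,0,0,0.1,0.2,12.4,0,0,0,0.1,0.2,13.6,0,0,0,0.1,0.2,14.3,0,0,0,0.1,0.2,14.6,0,0,0,0.1,0.2,14.6,0,0,0,0.1,0.2,14.6,0,0,0]'

```text
time: 19.88
position: [0.4627, -0.2847, 0.1132]
tool_rot: [1.0, 0.0, 0.0, 0.0]
ft_force: [0.8, 0.3, 0.3]
grip_width: 0.0869
```

Run:
```python
from h import *
plan(.462,-.283,.108,0)
p,d=robot.camera("wrist"); cv2.imwrite("pics/w7.png",p[:,:,::-1])
```

```text
t 19.88 pos [ 0.4627 -0.2847  0.1132] psi 0.0 w 0.0869 F [0.8 0.3 0.3]
  shift [-0.07 -0.17  0.52] turn [ 0. -0.  0.] q6 ok? [-0.76  0.81]
```

View pics/w7.png

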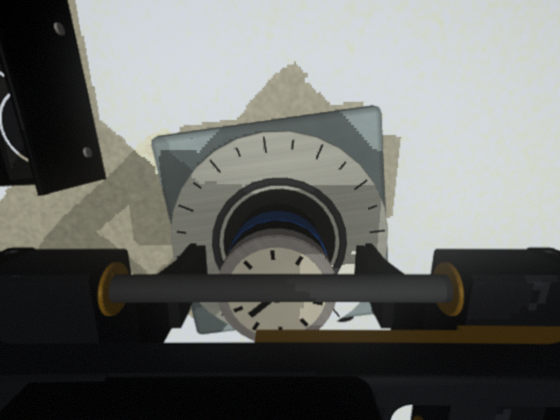

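The dial is centred between the fingers (about column 278). Closing.

Emit:
drive_tool --targets '[0,-0.1,0.3,0,0,0,0,-0.1,0.5,0,0,0,0,-0.1,0.5,0,0,0]'

```text
time: 20.18
position: [0.462, -0.2838, 0.1076]
tool_rot: [1.0, -0.0, -0.0, -0.0]
ft_force: [0.3, 0.4, -0.8]
grip_width: 0.0872
```

Emit:
drive_tool --targets '[0,0,0,0,0,0,0,0,0,0,0,0,0,0,0,0,0,0,0,0,0,0,0,0,0,0,0,0,0,0,0,0,0,0,0,0,0,0,0,0,0,0,0,0,0,0,0,0]' --grip 1 --squeeze 25

```text
time: 20.85
position: [0.462, -0.2835, 0.1075]
tool_rot: [1.0, -0.0, -0.0, -0.0]
ft_force: [-0.2, 1.3, 2.1]
grip_width: 0.0563
```

Run:
```python
from h import *
plan(.51,.285,.25,0)
```

```text
t 20.85 pos [ 0.462  -0.2835  0.1075] psi -0.0 w 0.0563 F [-0.2  1.3  2.1]
  shift [  4.77 -56.86 -14.21] turn [-0.  0. -0.] q6 ok? [-0.76  0.81]
```

Emit:
drive_tool --targets '[0,0,-0.3,0,0,0,0,0,-0.9,0,0,0,0,0,-2,0,0,0,0,0,-3.5,0,0,0,0,0,-5.5,0,0,0,0,0,-7.5,0,0,0,0,-0.5,-9.5,0,0,0,0.1,-1.5,-11.2,0,0,0,0.3,-3.5,-12.2,0,0,0,0.5,-6,-12.5,0,0,0,0.8,-9,-12.5,0,0,0,1,-12,-12.5,0,0,0]'

```text
time: 21.85
position: [0.4719, -0.1631, 0.2329]
tool_rot: [1.0, -0.001, 0.0, 0.0]
ft_force: [0.3, -0.2, -3.4]
grip_width: 0.0566
```

Emit:
drive_tool --targets '[0.3,-3.4,0,0,0,0,0.6,-6.8,0,0,0,0,0.9,-10.2,0,0,0,0,1.2,-13.6,0,0,0,0,1.5,-17,0,0,0,0,1.8,-20.4,0,0,0,0,2.1,-23.8,0,0,0,0,2.4,-27.2,0,0,0,0,2.7,-30.6,0,0,0,0,3,-34,0,0,0,0,3.3,-37.4,0,0,0,0,3.6,-40.5,0,0,0,0]'

```text
time: 22.85
position: [0.5075, 0.243, 0.2323]
tool_rot: [1.0, 0.0, -0.001, 0.0]
ft_force: [0.7, -0.3, -4.3]
grip_width: 0.0567
```

Emit:
drive_tool --targets '[0.1,-2.2,0,0,0,0,0.2,-3.6,0,0,0,0,0.2,-4.3,0,0,0,0,0.2,-4.4,0,0,0,0,0.2,-4.4,0,0,0,0,0.2,-4.4,0,0,0,0]'

```text
time: 23.35
position: [0.5101, 0.2837, 0.2323]
tool_rot: [1.0, -0.001, -0.0, 0.001]
ft_force: [-0.4, -0.1, -5.3]
grip_width: 0.0566
```

Run:
```python
from h import *
plan(.511,.285,.0285,0)
p,d=robot.camera("wrist"); cv2.imwrite("pics/w8.png",p[:,:,::-1])
plan(.511,.285,.0285,0)
```

```text
t 23.35 pos [0.5101 0.2837 0.2323] psi -0.1 w 0.0566 F [-0.4 -0.1 -5.3]
  shift [ 0.11 -0.16 20.38] turn [ 0.1  0.1 -0.1] q6 ok? [0.32 1.89]
t 23.40 pos [0.5102 0.2836 0.2325] psi -0.1 w 0.0565 F [ 0.  -0.3 -4.6]
  shift [ 0.09 -0.16 20.4 ] turn [ 0.1  0.  -0.1] q6 ok? [0.32 1.89]
```

View pics/w8.png

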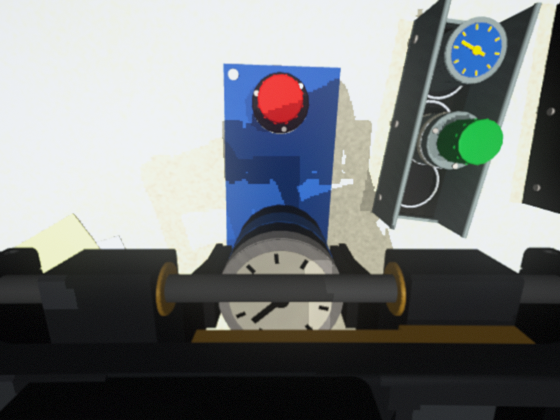

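The black indicator is held upright, with red at the mat's far end well clear. Lowering.

Emit:
drive_tool --targets '[0,-0.1,1.2,0,0,0,0.1,-0.1,3.5,0,0,0,0.1,-0.1,6,0,0,0,0.1,-0.1,8.5,0,0,0,0.1,-0.1,11,0,0,0,0.1,-0.1,13.5,0,0,0,0.1,-0.1,15.7,0,0,0,0.1,-0.1,17.4,0,0,0,0.1,-0.1,18.6,0,0,0,0.1,-0.1,19.3,0,0,0,0.1,-0.1,19.7,0,0,0,0.1,-0.1,19.7,0,0,0]'

```text
time: 24.4
position: [0.5116, 0.2858, 0.0354]
tool_rot: [1.0, -0.0, -0.0, 0.0]
ft_force: [-0.4, -0.4, -3.8]
grip_width: 0.0566
```

Emit:
drive_tool --targets '[0,0,0.1,0,0,0,0,0,0.2,0,0,0,0,0,0.2,0,0,0]'

```text
time: 24.65
position: [0.5119, 0.2864, 0.0344]
tool_rot: [1.0, -0.0, 0.001, -0.0]
ft_force: [-0.1, -0.3, -5.2]
grip_width: 0.0567
```

Emit:
drive_tool --targets '[0,0,0.15,0,0,0,0,0,0.3,0,0,0,0,0,0.4,0,0,0,0,0,0.45,0,0,0,0,0,0.45,0,0,0]'

```text
time: 25.07
position: [0.5111, 0.2861, 0.0289]
tool_rot: [1.0, -0.0, -0.0, 0.0]
ft_force: [0.7, 0.7, -3.8]
grip_width: 0.0562
```

Emit:
drive_tool --targets '[0,0,0.05,0,0,0,0,0,0.1,0,0,0,0,0,0.1,0,0,0]'

```text
time: 25.32
position: [0.5113, 0.2862, 0.0286]
tool_rot: [1.0, -0.0, 0.0, -0.0]
ft_force: [-1.9, 0.4, 1.1]
grip_width: 0.0567
```

Emit:
drive_tool --targets '[0,0,0,0,0,0,0,0,0,0,0,0,0,0,0,0,0,0,0,0,0,0,0,0,0,0,-0.2,0,0,0,0,0,-1.5,0,0,0,0,0,-4,0,0,0,0,0,-7.5,0,0,0,0,0,-11,0,0,0,0,0,-14.5,0,0,0,0,0,-18,0,0,0,0,0,-20,0,0,0]' --grip -1

```text
time: 26.32
position: [0.5129, 0.2868, 0.2326]
tool_rot: [1.0, -0.0, 0.003, -0.001]
ft_force: [0.9, 0.1, -0.2]
grip_width: 0.0872
```

Run:
```python
from h import *
o=robot.get_obs();plan(.6755,-.0725,.23,93.2,o)
p,d=robot.camera("wrist"); cv2.imwrite("pics/w9.png",p[:,:,::-1])
plan(.6755,-.0725,.23,93.2)
```

```text
t 26.32 pos [0.5129 0.2868 0.2326] psi -0.0 w 0.0872 F [ 0.9  0.1 -0.2]
  shift [16.26 35.93  0.29] turn [  0.2  -0.4 -93.2] q6 ok? [0.32 1.89]
t 26.37 pos [0.5147 0.2875 0.2356] psi 0.0 w 0.0870 F [1.2 0.3 1.1]
  shift [16.06 36.    0.61] turn [  0.4  -0.7 -93.2] q6 ok? [0.32 1.89]
```

View pics/w9.png

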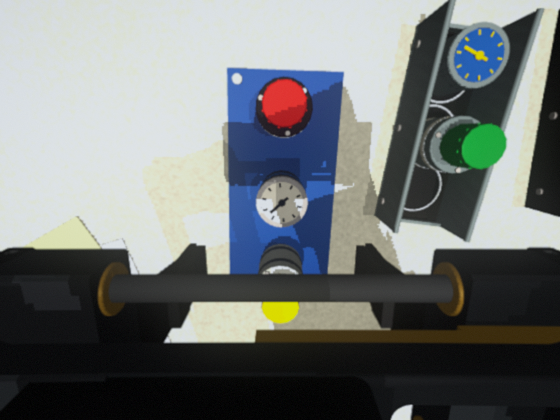

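All three units stand upright on the mat. Now to ivory, turning 93°.

Emit:
drive_tool --targets '[0.5,1,0,0,0,-3,1.5,3.3,0,0,0,-10,3,6.6,0,0,0,-17,4.5,9.9,0,0,0,-24,6,13.2,0,0,0,-31,7.5,16.5,0,0,0,-38,9,19.8,0,0,0,-45,10.5,23.1,0,0,0,-52,12,26.4,0,0,0,-59,13.5,29.7,0,0,0,-66,15,33,0,0,0,-73,16,35.5,0,0,0,-80]'

```text
time: 27.37
position: [0.6723, -0.0721, 0.2277]
tool_rot: [0.765, 0.644, 0.0, 0.001]
ft_force: [0.5, 0.5, 0.3]
grip_width: 0.0869
```

Run:
```python
from h import *
plan(.6755,-.0725,.23,93.2)
```

```text
t 27.37 pos [ 0.6723 -0.0721  0.2277] psi 80.2 w 0.0869 F [0.5 0.5 0.3]
  shift [ 0.01  0.33 -0.22] turn [  0.1   0.1 -13. ] q6 ok? [-0.27 -0.1 ]
```

Emit:
drive_tool --targets '[0,0.1,0,0,0,-6,0,0.2,0,0,0,-12,0,0.2,0,0,0,-13,0,0.2,0,0,0,-13,0,0.2,0,0,0,-13,0,0.2,0,0,0,-13]'

```text
time: 27.87
position: [0.673, -0.0687, 0.2281]
tool_rot: [0.689, 0.725, -0.0, -0.0]
ft_force: [-0.5, -0.8, -0.3]
grip_width: 0.0873
```

Run:
```python
from h import *
o=robot.get_obs();plan(.6755,-.0725,.036,93.2,o)
p,d=robot.camera("wrist"); cv2.imwrite("pics/w10.png",p[:,:,::-1])
np.savez("w10.npz",pos=o["position"],rot=o["tool_rot"])
plan(.6755,-.0725,.036,93.2)
```

```text
t 27.87 pos [ 0.673  -0.0687  0.2281] psi 92.9 w 0.0873 F [-0.5 -0.8 -0.3]
  shift [-0.4   0.24 19.21] turn [-0.  -0.  -0.3] q6 ok? [-0.27 -0.32]
t 27.92 pos [ 0.673  -0.0687  0.2281] psi 93.0 w 0.0871 F [ 0.2 -0.4  0.8]
  shift [-0.4   0.23 19.21] turn [-0.  -0.  -0.2] q6 ok? [-0.27 -0.32]
```

View pics/w10.png

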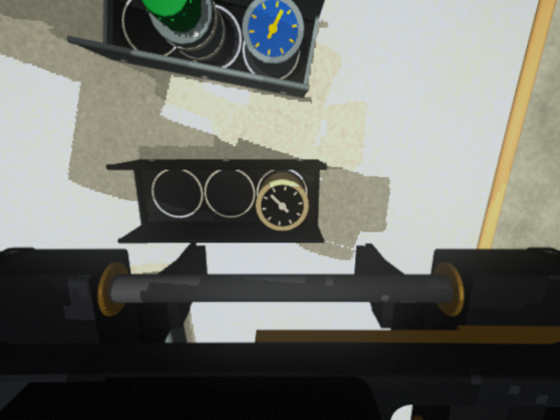

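Ivory's dial is at (282,204), and the empty floor circles are at (178,193) and (230,192).

Run:
```python
from h import *
w=np.load("w10.npz");o=dict(position=w["pos"],tool_rot=w["rot"])
for n,uv,z in [("dial",(282.5,204.5),.072),("front",(178,193),.006),("mid",(230,192.5),.006)]: print(n,ray("wrist",uv,z,o).round(4))
c=cv2.imread("pics/w10.png")[150:255,100:340];cv2.imwrite("pics/w10c.png",cv2.resize(c,None,fx=3.3,fy=3.3,interpolation=cv2.INTER_CUBIC))
```

```text
dial [ 0.6749 -0.0724  0.072 ]
front [ 0.5393 -0.0798  0.006 ]
mid [ 0.6069 -0.0756  0.006 ]
```

View pics/w10c.png

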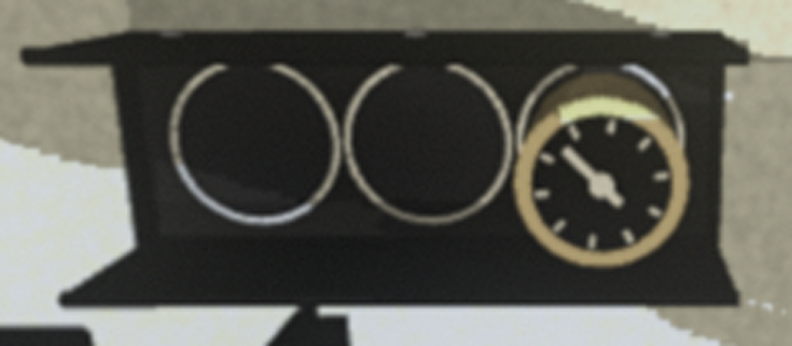

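Emit:
drive_tool --targets '[-0.2,0.1,1.5,0,0,0,-0.35,0.2,4,0,0,0,-0.35,0.2,7,0,0,0,-0.35,0.2,9.5,0,0,0,-0.35,0.2,11.5,0,0,0,-0.35,0.2,12.7,0,0,0,-0.35,0.2,13.2,0,0,0,-0.35,0.2,13.2,0,0,0,-0.35,0.2,13.2,0,0,0]'

```text
time: 28.67
position: [0.6762, -0.0727, 0.097]
tool_rot: [0.688, 0.725, 0.0, 0.001]
ft_force: [0.1, -0.3, 0.7]
grip_width: 0.0871
```

Run:
```python
from h import *
o=robot.get_obs();plan(.675,-.0722,.036,93.2,o)
p,d=robot.camera("wrist"); cv2.imwrite("pics/w11.png",p[:,:,::-1])
plan(.675,-.0722,.036,93.2)
```

```text
t 28.67 pos [ 0.6762 -0.0727  0.097 ] psi 93.0 w 0.0871 F [ 0.1 -0.3  0.7]
  shift [ 0.06 -0.13  6.1 ] turn [ 0.1  0.  -0.2] q6 ok? [-0.27 -0.32]
t 28.72 pos [ 0.6765 -0.0728  0.0976] psi 93.0 w 0.0871 F [-0.1  0.8 -0.4]
  shift [ 0.07 -0.17  6.16] turn [ 0.2  0.1 -0.2] q6 ok? [-0.27 -0.32]
```

View pics/w11.png

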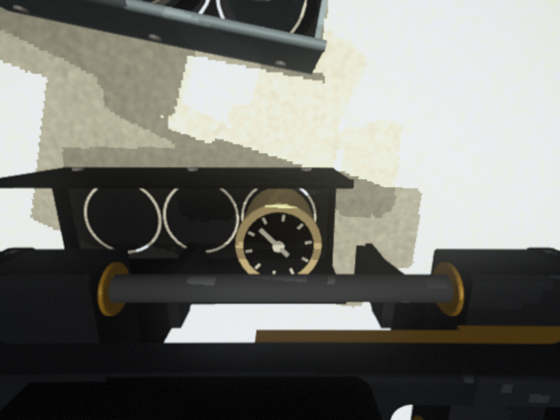

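Ivory's dial (278,246) lies centred between the fingers. Going on down.

Emit:
drive_tool --targets '[0,-0.1,0.8,0,0,0,0,-0.1,2,0,0,0,0,-0.1,3.2,0,0,0,0,-0.1,4.3,0,0,0,0,-0.1,5.2,0,0,0,0,-0.1,5.8,0,0,0,0,-0.1,6.1,0,0,0,0,-0.1,6.1,0,0,0,0,-0.1,6.1,0,0,0]'

```text
time: 29.47
position: [0.6745, -0.0727, 0.035]
tool_rot: [0.688, 0.725, 0.0, 0.0]
ft_force: [-0.2, -0.4, -0.7]
grip_width: 0.0868
```

Run:
```python
from h import *
o=robot.get_obs();plan(.675,-.0722,.034,93.2,o)
p,d=robot.camera("wrist"); cv2.imwrite("pics/w12.png",p[:,:,::-1])
```

```text
t 29.47 pos [ 0.6745 -0.0727  0.035 ] psi 93.0 w 0.0868 F [-0.2 -0.4 -0.7]
  shift [0.05 0.05 0.1 ] turn [ 0.   0.  -0.2] q6 ok? [-0.27 -0.32]
```

View pics/w12.png

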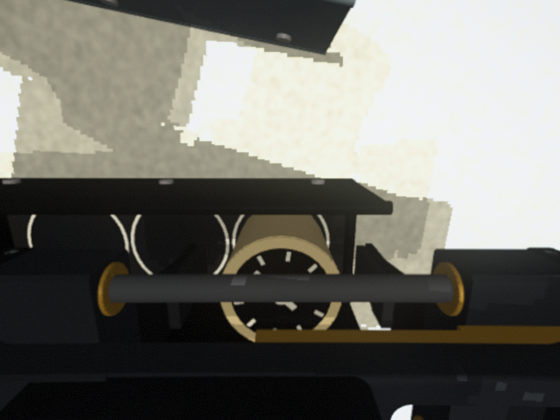

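Emit:
drive_tool --targets '[0,0,0,0,0,0,0,0,0,0,0,0,0,0,0,0,0,0,0,0,0,0,0,0,0,0,0,0,0,0,0,0,0,0,0,0,0,0,0,0,0,0,0,0,0,0,0,0]' --grip 1 --squeeze 25

```text
time: 30.18
position: [0.6745, -0.0727, 0.0352]
tool_rot: [0.688, 0.725, 0.0, 0.0]
ft_force: [1.3, 0.1, 0.4]
grip_width: 0.0565
```

Emit:
drive_tool --targets '[0,0,-0.3,0,0,0,0,0,-0.9,0,0,0,0,0,-2,0,0,0,0,0,-3.5,0,0,0,0,0,-5.5,0,0,0,0,0,-8,0,0,0,0,0,-10.5,0,0,0,0,0,-13,0,0,0,0,0,-15.5,0,0,0,0,0,-17.5,0,0,0,0,0,-18.5,0,0,0,0,0,-18.5,0,0,0]'

```text
time: 31.18
position: [0.6758, -0.073, 0.2237]
tool_rot: [0.688, 0.725, 0.001, 0.003]
ft_force: [-0.2, -0.5, -4.2]
grip_width: 0.0563
```

Run:
```python
from h import *
plan(.4635,-.2832,.22,93.2)
```

```text
t 31.18 pos [ 0.6758 -0.073   0.2237] psi 93.0 w 0.0563 F [-0.2 -0.5 -4.2]
  shift [-19.88 -22.3    0.27] turn [ 0.3  0.1 -0.2] q6 ok? [-0.27 -0.32]
```

Emit:
drive_tool --targets '[-0.6,-0.7,0,0,0,0,-2,-2.3,0,0,0,0,-4,-4.5,0,0,0,0,-6.2,-7,0,0,0,0,-8.5,-9.6,0,0,0,0,-10.8,-12.2,0,0,0,0,-13.1,-14.8,0,0,0,0,-15.4,-17.3,0,0,0,0,-17.5,-19.6,0,0,0,0,-19,-21.3,0,0,0,0,-19.8,-22.2,0,0,0,0,-19.8,-22.2,0,0,0,0]'

```text
time: 32.18
position: [0.46, -0.2831, 0.2185]
tool_rot: [0.69, 0.724, -0.001, -0.002]
ft_force: [0.1, 0.0, -4.6]
grip_width: 0.0564
```

Emit:
drive_tool --targets '[0,0,0,0,0,0,0,0,0,0,0,0]'

```text
time: 32.35
position: [0.4631, -0.2811, 0.2194]
tool_rot: [0.688, 0.725, 0.0, -0.001]
ft_force: [-0.9, 0.1, -3.9]
grip_width: 0.0561
```

Run:
```python
from h import *
o=robot.get_obs();plan(.4635,-.2832,.1112,93.2,o)
p,d=robot.camera("top"); cv2.imwrite("pics/t3.png",p[:,:,::-1])
p,d=robot.camera("wrist"); cv2.imwrite("pics/w13.png",p[:,:,::-1])
plan(.4635,-.2832,.1112,93.2)
```

```text
t 32.35 pos [ 0.4631 -0.2811  0.2194] psi 93.0 w 0.0561 F [-0.9  0.1 -3.9]
  shift [-0.23  0.03 10.82] turn [-0.  -0.1 -0.2] q6 ok? [-0.75 -0.81]
t 32.45 pos [ 0.4636 -0.2809  0.2197] psi 93.1 w 0.0564 F [-0.2 -0.4 -4.7]
  shift [-0.24 -0.02 10.85] turn [-0.  -0.  -0.1] q6 ok? [-0.75 -0.81]
```

View pics/w13.png

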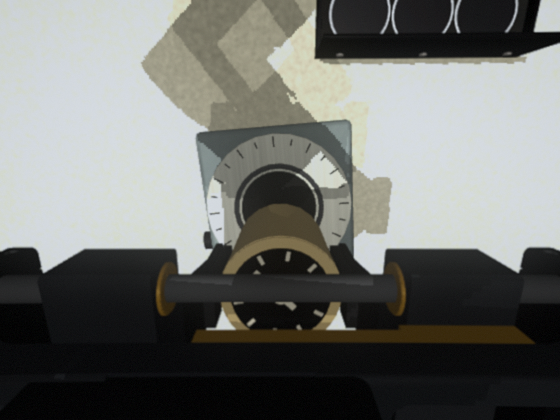

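The ring is empty, centred at about (279,206); ivory hangs upright just short of it.

Run:
```python
from h import *
o=robot.get_obs()
print(ray("wrist",(279.3,206),.086,o))
c=cv2.imread("pics/w13.png")[120:260,190:370];cv2.imwrite("pics/w13c.png",cv2.resize(c,None,fx=4,fy=4,interpolation=cv2.INTER_CUBIC))
# predicted ring for overlay
t=np.linspace(0,2*np.pi,100)
im=cv2.imread("pics/w13.png")
for cx,cy,col in [(.4635,-.2832,(0,0,255)),(.465,-.284,(0,255,0))]:
  for r,z in [(.075,.082),(.041,.086)]:
    q=proj("wrist",np.c_[cx+r*np.cos(t),cy+r*np.sin(t),0*t+z],o)
    q=(q-np.array([190,120])+.5)*4-.5
    if cx==.4635 and r==.075: big=cv2.resize(c,None,fx=4,fy=4,interpolation=cv2.INTER_CUBIC)
    cv2.polylines(big,[q.round().astype(int).reshape(-1,1,2)],True,col,1)
cv2.imwrite("pics/w13o.png",big)
```

```text
[ 0.46188864 -0.28091075  0.086     ]
```

View pics/w13o.png

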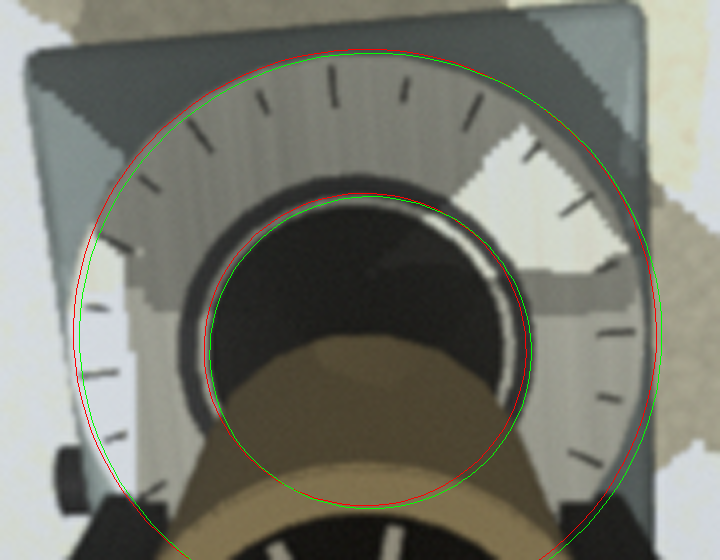

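Emit:
drive_tool --targets '[-0.1,0,1,0,0,0,-0.15,0,3,0,0,0,-0.15,0,5,0,0,0,-0.15,0,7,0,0,0,-0.15,0,8.5,0,0,0,-0.15,0,9.4,0,0,0,-0.15,0,9.9,0,0,0,-0.15,0,10.1,0,0,0,-0.15,0,10.1,0,0,0,-0.15,0,10.1,0,0,0]'

```text
time: 33.28
position: [0.4637, -0.2839, 0.1197]
tool_rot: [0.688, 0.725, 0.0, 0.001]
ft_force: [0.3, 0.5, -4.2]
grip_width: 0.0563
```

Run:
```python
from h import *
plan(.463,-.2827,.1112,93.2)
```

```text
t 33.28 pos [ 0.4637 -0.2839  0.1197] psi 93.0 w 0.0563 F [ 0.3  0.5 -4.2]
  shift [ 0.12 -0.06  0.85] turn [ 0.1  0.1 -0.2] q6 ok? [-0.75 -0.81]
```

Emit:
drive_tool --targets '[0.1,-0.05,0.2,0,0,0,0.1,-0.05,0.4,0,0,0,0.1,-0.05,0.6,0,0,0,0.1,-0.05,0.7,0,0,0,0.1,-0.05,0.75,0,0,0,0.1,-0.05,0.75,0,0,0]'

```text
time: 33.78
position: [0.4624, -0.2825, 0.1114]
tool_rot: [0.688, 0.725, -0.0, -0.0]
ft_force: [-0.3, 0.3, -5.7]
grip_width: 0.0568
```

Emit:
drive_tool --targets '[0,0,0.05,0,0,0,0,0,0.1,0,0,0,0,0,0.1,0,0,0]'

```text
time: 34.03
position: [0.4626, -0.2826, 0.1112]
tool_rot: [0.688, 0.725, -0.0, 0.0]
ft_force: [-1.8, 1.3, 1.5]
grip_width: 0.0563
```

Contact at the expected height. Releasing and rising.

Emit:
drive_tool --targets '[0,0,0,0,0,0,0,0,0,0,0,0,0,0,0,0,0,0,0,0,0,0,0,0,0,0,-0.2,0,0,0,0,0,-1.5,0,0,0,0,0,-4,0,0,0,0,0,-7,0,0,0,0,0,-10,0,0,0,0,0,-12,0,0,0,0,0,-13,0,0,0,0,0,-13,0,0,0]' --grip -1

```text
time: 35.03
position: [0.4637, -0.2835, 0.243]
tool_rot: [0.688, 0.725, 0.0, 0.003]
ft_force: [0.4, -0.2, -0.2]
grip_width: 0.0869
```

Run:
```python
from h import *
o=robot.get_obs();plan(.5113,.286,.24,0,o)
p,d=robot.camera("wrist"); cv2.imwrite("pics/w14.png",p[:,:,::-1])
plan(.5113,.286,.24,0)
```

```text
t 35.03 pos [ 0.4637 -0.2835  0.243 ] psi 93.0 w 0.0869 F [ 0.4 -0.2 -0.2]
  shift [56.63  7.73  0.1 ] turn [ 0.4 -0.  93. ] q6 ok? [-0.75 -0.81]
t 35.08 pos [ 0.4628 -0.2828  0.2412] psi 93.0 w 0.0871 F [-0.6  0.4  0.7]
  shift [5.655e+01 7.810e+00 5.000e-02] turn [ 0.1 -0.  93. ] q6 ok? [-0.75 -0.81]
```

View pics/w14.png

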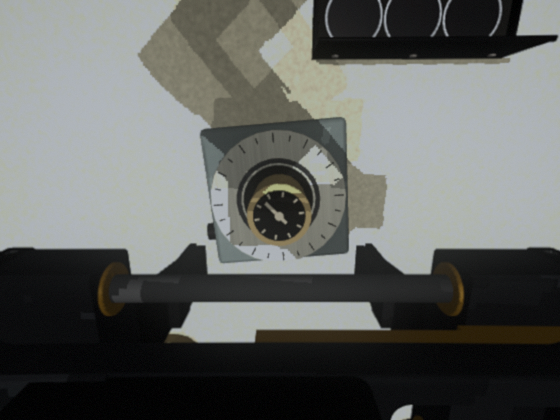

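Ivory stands upright inside the ring. Back to the mat for the black indicator.

Emit:
drive_tool --targets '[1,0.1,0,0,0,2,3.5,0.5,0,0,0,8,6.5,0.9,0,0,0,15,9.7,1.3,0,0,0,22,13,1.8,0,0,0,29,16.3,2.2,0,0,0,36,19.6,2.7,0,0,0,43,22.9,3.2,0,0,0,50,26.2,3.6,0,0,0,57,29.5,4.1,0,0,0,64,32.8,4.5,0,0,0,71,36.1,5,0,0,0,78]'

```text
time: 36.08
position: [0.4918, 0.0791, 0.2384]
tool_rot: [0.989, 0.147, -0.002, -0.0]
ft_force: [-0.8, -0.7, 1.8]
grip_width: 0.0872
```

Run:
```python
from h import *
plan(.5113,.286,.24,0)
```

```text
t 36.08 pos [0.4918 0.0791 0.2384] psi 16.9 w 0.0872 F [-0.8 -0.7  1.8]
  shift [  7.88 -19.23  -0.17] turn [-0.1  0.3 16.9] q6 ok? [-0.07  1.21]
```

Emit:
drive_tool --targets '[1.3,-3.2,0,0,0,4,2.6,-6.4,0,0,0,8,3.9,-9.6,0,0,0,12,5.2,-12.8,0,0,0,15,6.4,-15.6,0,0,0,15,7.2,-17.7,0,0,0,15,7.7,-18.9,0,0,0,15,7.7,-18.9,0,0,0,15,7.7,-18.9,0,0,0,15]'

```text
time: 36.83
position: [0.5101, 0.2802, 0.239]
tool_rot: [1.0, 0.02, -0.001, 0.001]
ft_force: [-0.5, 0.0, 0.3]
grip_width: 0.0867
```

Run:
```python
from h import *
o=robot.get_obs();plan(.5113,.286,.0286,0,o)
p,d=robot.camera("wrist"); cv2.imwrite("pics/w15.png",p[:,:,::-1])
print(ray("wrist",(280,200),.069,o))
plan(.5113,.286,.0286,0)
```

```text
t 36.83 pos [0.5101 0.2802 0.239 ] psi 2.3 w 0.0867 F [-0.5  0.   0.3]
  shift [ 0.21 -0.61 21.04] turn [0.1 0.2 2.3] q6 ok? [0.31 1.84]
[0.50734509 0.28014829 0.069     ]
t 36.88 pos [0.5103 0.2795 0.2394] psi 2.2 w 0.0870 F [-0.4  0.1 -0.7]
  shift [ 0.18 -0.68 21.07] turn [0.1 0.1 2.2] q6 ok? [0.31 1.84]
```

View pics/w15.png

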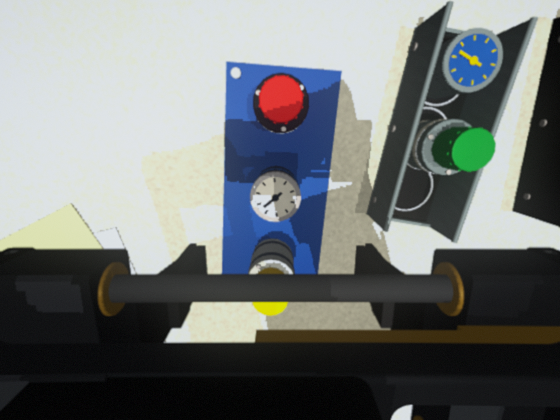

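The dial is at (275,196), 6 mm off the tool axis, in agreement with the plan. Correcting and lowering.

Emit:
drive_tool --targets '[0.1,-0.3,1.5,0,0,1,0.2,-0.6,4,0,0,2.2,0.2,-0.6,6.5,0,0,2.2,0.2,-0.6,9,0,0,2.2,0.2,-0.6,11,0,0,2.2,0.2,-0.6,12.3,0,0,2.2,0.2,-0.6,12.8,0,0,2.2,0.2,-0.6,12.8,0,0,2.2]'

```text
time: 37.55
position: [0.512, 0.2849, 0.1113]
tool_rot: [1.0, -0.001, -0.002, 0.001]
ft_force: [0.3, 0.3, 0.5]
grip_width: 0.0873
```

Run:
```python
from h import *
plan(.5113,.286,.0315,0)
```

```text
t 37.55 pos [0.512  0.2849 0.1113] psi -0.1 w 0.0873 F [0.3 0.3 0.5]
  shift [-0.04 -0.12  7.98] turn [ 0.1  0.2 -0.1] q6 ok? [0.32 1.89]
```

Emit:
drive_tool --targets '[0,-0.1,1.5,0,0,0,0,-0.1,3.5,0,0,0,0,-0.1,5.3,0,0,0,0,-0.1,6.6,0,0,0,0,-0.1,7.4,0,0,0,0,-0.1,7.8,0,0,0,0,-0.1,7.9,0,0,0,0,-0.1,7.9,0,0,0,0,-0.1,7.9,0,0,0]'

```text
time: 38.3
position: [0.5136, 0.288, 0.0346]
tool_rot: [1.0, 0.0, 0.001, -0.0]
ft_force: [-0.3, 0.3, -0.7]
grip_width: 0.0868
```

Emit:
drive_tool --targets '[0,0,0,0,0,0,0,0,0,0,0,0,0,0,0,0,0,0,0,0,0,0,0,0,0,0,0,0,0,0,0,0,0,0,0,0,0,0,0,0,0,0,0,0,0,0,0,0]' --grip 1 --squeeze 25

```text
time: 38.97
position: [0.5127, 0.2874, 0.0337]
tool_rot: [1.0, 0.0, -0.0, 0.0]
ft_force: [0.3, -2.3, 1.3]
grip_width: 0.0564
```

Emit:
drive_tool --targets '[0,0,-0.3,0,0,0,0,0,-0.9,0,0,0,0,0,-2,0,0,0,0,0,-3.5,0,0,0,0,0,-5.5,0,0,0,0,0,-8,0,0,0,0,0,-10.5,0,0,0,0,0,-13,0,0,0,0,0,-15.5,0,0,0,0,0,-17.7,0,0,0,0,0,-19,0,0,0,0,0,-19.5,0,0,0]'

```text
time: 39.97
position: [0.5136, 0.2885, 0.2319]
tool_rot: [1.0, 0.0, 0.002, -0.001]
ft_force: [0.6, 0.8, -5.8]
grip_width: 0.0567
```

Run:
```python
from h import *
plan(.675,-.072,.23,93.3)
```

```text
t 39.97 pos [0.5136 0.2885 0.2319] psi 0.0 w 0.0567 F [ 0.6  0.8 -5.8]
  shift [16.11 36.06  0.19] turn [  0.1  -0.3 -93.3] q6 ok? [0.32 1.89]
```

Emit:
drive_tool --targets '[0.5,1,0,0,0,-2,1.5,3.2,0,0,0,-8,2.8,6.3,0,0,0,-15,4.2,9.4,0,0,0,-22,5.6,12.5,0,0,0,-29,7,15.6,0,0,0,-36,8.4,18.7,0,0,0,-43,9.8,21.8,0,0,0,-50,11.2,24.9,0,0,0,-57,12.6,28,0,0,0,-64,14,31,0,0,0,-71,15,33.5,0,0,0,-78]'

```text
time: 40.97
position: [0.6631, -0.0494, 0.2274]
tool_rot: [0.775, 0.631, -0.0, -0.0]
ft_force: [0.1, 0.4, -4.9]
grip_width: 0.0565
```

Run:
```python
from h import *
plan(.675,-.072,.23,93.3)
```

```text
t 40.97 pos [ 0.6631 -0.0494  0.2274] psi 78.3 w 0.0565 F [ 0.1  0.4 -4.9]
  shift [-1.97  1.62 -0.26] turn [ -0.1   0.  -15. ] q6 ok? [-0.24 -0.04]
```

Emit:
drive_tool --targets '[-1,0.8,0,0,0,-5,-1.7,1.4,0,0,0,-10,-1.9,1.6,0,0,0,-14,-1.9,1.6,0,0,0,-15.2,-1.9,1.6,0,0,0,-15.2,-1.9,1.6,0,0,0,-15.2,-1.9,1.6,0,0,0,-15.2,-1.9,1.6,0,0,0,-15.2]'

```text
time: 41.63
position: [0.6743, -0.0683, 0.2285]
tool_rot: [0.687, 0.727, -0.0, -0.0]
ft_force: [-0.4, -0.5, -4.6]
grip_width: 0.0564
```

Run:
```python
from h import *
o=robot.get_obs();plan(.675,-.072,.0367,93.3,o)
p,d=robot.camera("wrist"); cv2.imwrite("pics/w16.png",p[:,:,::-1])
p,d=robot.camera("top"); cv2.imwrite("pics/t4.png",p[:,:,::-1])
plan(.675,-.072,.0367,93.3)
```

```text
t 41.63 pos [ 0.6743 -0.0683  0.2285] psi 93.2 w 0.0564 F [-0.4 -0.5 -4.6]
  shift [-0.38  0.05 19.18] turn [-0.  -0.  -0.1] q6 ok? [-0.27 -0.32]
t 41.73 pos [ 0.6745 -0.0685  0.2287] psi 93.2 w 0.0564 F [ 0.8  0.  -5.1]
  shift [-0.36  0.03 19.2 ] turn [-0.  -0.  -0.1] q6 ok? [-0.27 -0.32]
```

View pics/w16.png

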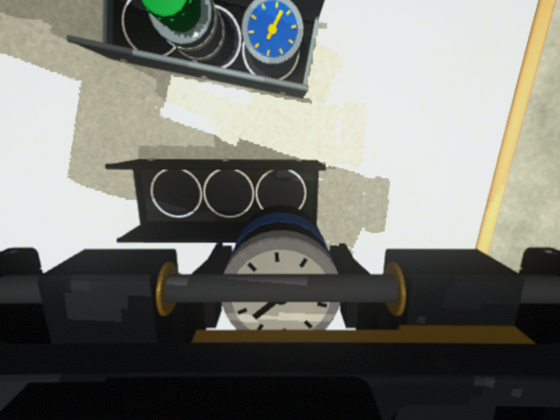

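The back circle is free and visible at (281,192).

Run:
```python
from h import *
o=robot.get_obs()
for u in [(176.5,192.5),(229,192.5),(281,192)]: print(ray("wrist",u,.006,o).round(4))
```

```text
[ 0.5388 -0.0798  0.006 ]
[ 0.6071 -0.0759  0.006 ]
[ 0.6749 -0.0714  0.006 ]
```

Emit:
drive_tool --targets '[-0.1,0,1.5,0,0,0,-0.2,0,4,0,0,0,-0.2,0,6.5,0,0,0,-0.2,0,8.3,0,0,0,-0.2,0,9.4,0,0,0,-0.2,0,9.7,0,0,0,-0.2,0,9.7,0,0,0,-0.2,0,9.7,0,0,0]'

```text
time: 42.4
position: [0.6758, -0.0712, 0.1327]
tool_rot: [0.687, 0.727, 0.001, 0.001]
ft_force: [0.8, -0.1, -4.9]
grip_width: 0.0569
```

Run:
```python
from h import *
plan(.675,-.071,.0367,93.3)
```

```text
t 42.40 pos [ 0.6758 -0.0712  0.1327] psi 93.2 w 0.0569 F [ 0.8 -0.1 -4.9]
  shift [ 0.03 -0.1   9.6 ] turn [ 0.1  0.  -0.1] q6 ok? [-0.27 -0.33]
```

Emit:
drive_tool --targets '[0,-0.1,1,0,0,0,0,-0.1,2.5,0,0,0,0,-0.1,4.2,0,0,0,0,-0.1,5.8,0,0,0,0,-0.1,7.2,0,0,0,0,-0.1,8.2,0,0,0,0,-0.1,8.7,0,0,0,0,-0.1,8.9,0,0,0,0,-0.1,8.9,0,0,0,0,-0.1,8.9,0,0,0]'

```text
time: 43.23
position: [0.6745, -0.0713, 0.0433]
tool_rot: [0.687, 0.727, 0.0, 0.001]
ft_force: [-1.1, 0.3, -5.6]
grip_width: 0.0568
```

Run:
```python
from h import *
plan(.675,-.071,.0367,93.3)
```

```text
t 43.23 pos [ 0.6745 -0.0713  0.0433] psi 93.2 w 0.0568 F [-1.1  0.3 -5.6]
  shift [0.02 0.05 0.66] turn [ 0.1  0.  -0.1] q6 ok? [-0.27 -0.33]
```

Emit:
drive_tool --targets '[0,0,0.2,0,0,0,0,0,0.4,0,0,0,0,0,0.52,0,0,0,0,0,0.58,0,0,0,0,0,0.6,0,0,0,0,0,0.6,0,0,0]'

```text
time: 43.73
position: [0.6737, -0.071, 0.0367]
tool_rot: [0.687, 0.727, -0.0, -0.0]
ft_force: [-1.2, -0.2, -2.8]
grip_width: 0.0565
```

Emit:
drive_tool --targets '[0,0,0.05,0,0,0,0,0,0.1,0,0,0,0,0,0.1,0,0,0]'

```text
time: 43.98
position: [0.6737, -0.071, 0.0367]
tool_rot: [0.687, 0.727, -0.0, 0.0]
ft_force: [-3.0, 0.4, 4.5]
grip_width: 0.0567
```

Emit:
drive_tool --targets '[0,0,0,0,0,0,0,0,0,0,0,0,0,0,0,0,0,0,0,0,0,0,0,0,0,0,-0.2,0,0,0,0,0,-1.5,0,0,0,0,0,-4,0,0,0,0,0,-7.5,0,0,0,0,0,-11,0,0,0,0,0,-14.5,0,0,0,0,0,-18,0,0,0,0,0,-19.5,0,0,0]' --grip -1

```text
time: 44.98
position: [0.6764, -0.0716, 0.2378]
tool_rot: [0.687, 0.727, 0.003, 0.005]
ft_force: [0.9, -0.5, -0.6]
grip_width: 0.0871
```

Run:
```python
from h import *
o=robot.get_obs();plan(.611,.2832,.24,0,o)
p,d=robot.camera("wrist"); cv2.imwrite("pics/w17.png",p[:,:,::-1])
p,d=robot.camera("top"); cv2.imwrite("pics/t5.png",cv2.convertScaleAbs(p[:,:,::-1],alpha=1.8))
o=robot.get_obs();plan(.611,.2832,.24,0,o)
```

```text
t 44.98 pos [ 0.6764 -0.0716  0.2378] psi 93.2 w 0.0871 F [ 0.9 -0.5 -0.6]
  shift [35.8  -4.53 -0.38] turn [ 0.6 -0.3 93.2] q6 ok? [-0.27 -0.33]
t 45.08 pos [ 0.6764 -0.0717  0.2366] psi 93.2 w 0.0869 F [-0.1 -0.2  0.3]
  shift [35.8  -4.53 -0.51] turn [ 0.6 -0.3 93.2] q6 ok? [-0.27 -0.33]
```

View pics/w17.png

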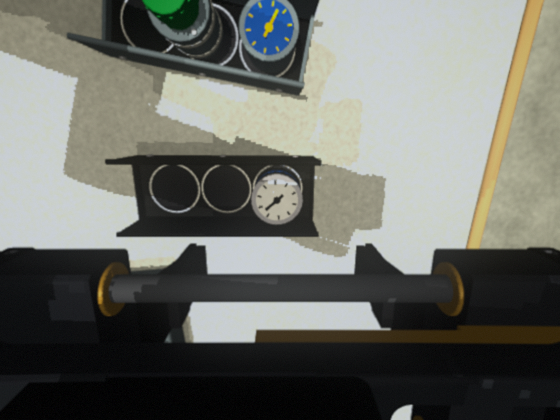

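View pics/t5.png

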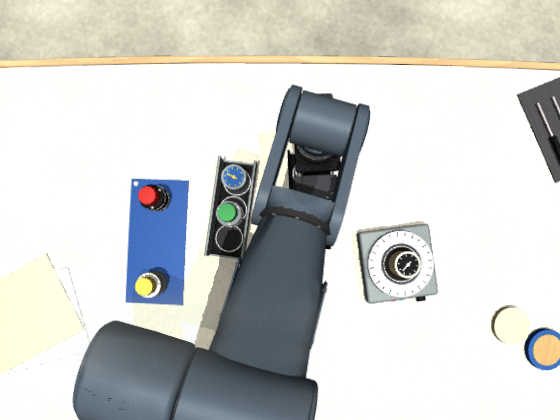

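Run:
```python
from h import *
o=robot.get_obs()
for u,z in [((276.5,199),.072),((227,187.5),.006),((175,187.5),.006)]: print(ray("wrist",u,z,o).round(4))
```

```text
[ 0.6732 -0.072   0.072 ]
[ 0.6076 -0.0747  0.006 ]
[ 0.5393 -0.0785  0.006 ]
```

Black stands on the back place, about 2 mm off its mark, and ivory is in the ring. Now for red.

Emit:
drive_tool --targets '[1,-0.1,0,0,0,2,3,-0.4,0,0,0,8,5.5,-0.7,0,0,0,15,8.3,-1,0,0,0,22,11.2,-1.4,0,0,0,29,14.2,-1.8,0,0,0,36,17.2,-2.2,0,0,0,43,20.2,-2.6,0,0,0,50,23.2,-2.9,0,0,0,57,26.2,-3.3,0,0,0,64,29.2,-3.7,0,0,0,71,32,-4.1,0,0,0,78]'

```text
time: 46.08
position: [0.6133, 0.2476, 0.2292]
tool_rot: [0.992, 0.13, -0.001, 0.0]
ft_force: [0.7, -0.2, -0.1]
grip_width: 0.0873
```

Run:
```python
from h import *
plan(.611,.2832,.24,0)
```

```text
t 46.08 pos [0.6133 0.2476 0.2292] psi 14.9 w 0.0873 F [ 0.7 -0.2 -0.1]
  shift [ 0.69 -3.5  -1.08] turn [ 0.   0.2 14.9] q6 ok? [0.22 1.53]
```

Emit:
drive_tool --targets '[0.4,-2,0,0,0,5,0.6,-3,0,0,0,10,0.7,-3.4,0,0,0,14,0.7,-3.5,0,0,0,15,0.7,-3.5,0,0,0,15,0.7,-3.5,0,0,0,15,0.7,-3.5,0,0,0,15]'

```text
time: 46.67
position: [0.6122, 0.281, 0.2301]
tool_rot: [1.0, 0.002, -0.0, 0.0]
ft_force: [-0.5, -0.5, 0.0]
grip_width: 0.0867
```

Run:
```python
from h import *
o=robot.get_obs();plan(.6112,.2832,.0846,0,o)
p,d=robot.camera("wrist"); cv2.imwrite("pics/w18.png",p[:,:,::-1])
plan(.6112,.2832,.0846,0)
```

```text
t 46.67 pos [0.6122 0.281  0.2301] psi 0.2 w 0.0867 F [-0.5 -0.5  0. ]
  shift [-0.09 -0.23 14.55] turn [0.  0.1 0.2] q6 ok? [0.26 1.83]
t 46.72 pos [0.6124 0.2809 0.2303] psi 0.2 w 0.0869 F [-0.4 -0.5 -0.1]
  shift [-0.11 -0.23 14.57] turn [0.  0.  0.2] q6 ok? [0.26 1.83]
```

View pics/w18.png

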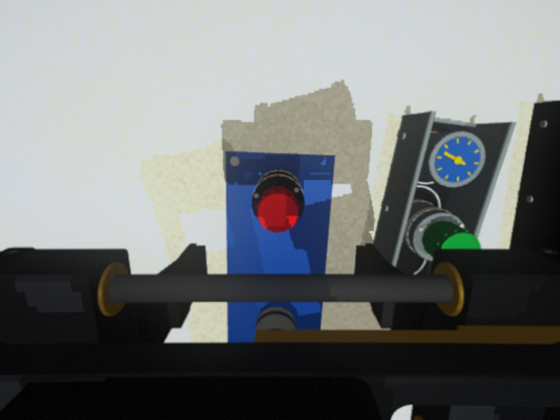

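The red cap is at (278,210), where I expected it. Lowering onto it.

Emit:
drive_tool --targets '[-0.1,-0.1,1.5,0,0,0,-0.1,-0.2,4,0,0,0,-0.1,-0.2,6.5,0,0,0,-0.1,-0.2,9,0,0,0,-0.1,-0.2,11,0,0,0,-0.1,-0.2,12.5,0,0,0,-0.1,-0.2,13.5,0,0,0,-0.1,-0.2,14,0,0,0,-0.1,-0.2,14.2,0,0,0,-0.1,-0.2,14.2,0,0,0,-0.1,-0.2,14.2,0,0,0]'

```text
time: 47.63
position: [0.6122, 0.2839, 0.0896]
tool_rot: [1.0, 0.002, 0.001, -0.0]
ft_force: [0.6, 0.2, 0.7]
grip_width: 0.0873
```

Run:
```python
from h import *
plan(.6112,.2832,.0846,0)
```

```text
t 47.63 pos [0.6122 0.2839 0.0896] psi 0.2 w 0.0873 F [0.6 0.2 0.7]
  shift [-0.1   0.07  0.5 ] turn [-0.  -0.1  0.2] q6 ok? [0.27 1.84]
```

Emit:
drive_tool --targets '[-0.1,0,0.2,0,0,0,-0.1,0,0.4,0,0,0,-0.1,0,0.4,0,0,0,-0.1,0,0.4,0,0,0]'

```text
time: 47.97
position: [0.6103, 0.2838, 0.0848]
tool_rot: [1.0, 0.002, 0.0, -0.0]
ft_force: [-0.1, 0.4, -0.0]
grip_width: 0.0872
```

Emit:
drive_tool --targets '[0,0,0,0,0,0,0,0,0,0,0,0,0,0,0,0,0,0,0,0,0,0,0,0,0,0,0,0,0,0,0,0,0,0,0,0,0,0,0,0,0,0,0,0,0,0,0,0,0,0,0,0,0,0,0,0,0,0,0,0]' --grip 1 --squeeze 25

```text
time: 48.8
position: [0.6103, 0.2839, 0.0846]
tool_rot: [1.0, 0.002, 0.0, -0.0]
ft_force: [0.8, 0.5, -0.5]
grip_width: 0.0392
```

Emit:
drive_tool --targets '[0,0,-0.3,0,0,0,0,0,-0.9,0,0,0,0,0,-1.9,0,0,0,0,0,-3.4,0,0,0,0,0,-5.2,0,0,0,0,0,-7.2,0,0,0,0,0,-9.2,0,0,0,0,0,-11.2,0,0,0,0,0,-13,0,0,0,0,0,-14.2,0,0,0,0,0,-15,0,0,0,0,0,-15,0,0,0]'

```text
time: 49.8
position: [0.6112, 0.284, 0.2367]
tool_rot: [1.0, 0.002, 0.002, -0.0]
ft_force: [0.7, 0.4, -5.6]
grip_width: 0.0397
```

Run:
```python
from h import *
plan(.6072,-.0757,.235,3.3)
```

```text
t 49.80 pos [0.6112 0.284  0.2367] psi 0.2 w 0.0397 F [ 0.7  0.4 -5.6]
  shift [-0.54 35.97  0.14] turn [-0.1 -0.2 -3.1] q6 ok? [0.27 1.84]
```

Emit:
drive_tool --targets '[0,1,0,0,0,0,0,3,0,0,0,-0.3,-0.1,6,0,0,0,-0.6,-0.1,9,0,0,0,-1,-0.2,12.2,0,0,0,-1.5,-0.2,15.5,0,0,0,-2,-0.3,18.8,0,0,0,-2.5,-0.3,22.1,0,0,0,-3,-0.4,25.4,0,0,0,-3,-0.4,28.7,0,0,0,-3,-0.5,31.5,0,0,0,-3,-0.5,34,0,0,0,-3]'

```text
time: 50.8
position: [0.6048, -0.059, 0.2327]
tool_rot: [1.0, 0.027, -0.002, -0.0]
ft_force: [1.1, -0.2, -6.0]
grip_width: 0.0396
```

Emit:
drive_tool --targets '[0,1.3,0,0,0,0,0,1.9,0,0,0,0,0,2,0,0,0,0,0,2,0,0,0,0,0,2,0,0,0,0,0,2,0,0,0,0]'

```text
time: 51.3
position: [0.6076, -0.0746, 0.2344]
tool_rot: [1.0, 0.029, -0.0, -0.0]
ft_force: [0.3, 0.3, -6.7]
grip_width: 0.0396
```

Run:
```python
from h import *
o=robot.get_obs();plan(.6078,-.0763,.0876,3.3,o)
p,d=robot.camera("wrist"); cv2.imwrite("pics/w19.png",p[:,:,::-1])
plan(.6078,-.0763,.0876,3.3)
```

```text
t 51.30 pos [ 0.6076 -0.0746  0.2344] psi 3.3 w 0.0396 F [ 0.3  0.3 -6.7]
  shift [ 0.02  0.18 14.68] turn [-0.  0.  0.] q6 ok? [-0.3   1.21]
t 51.35 pos [ 0.6077 -0.0747  0.2345] psi 3.3 w 0.0391 F [ 0.5  0.7 -5.6]
  shift [ 0.    0.17 14.69] turn [-0.  0.  0.] q6 ok? [-0.3   1.21]
```

View pics/w19.png

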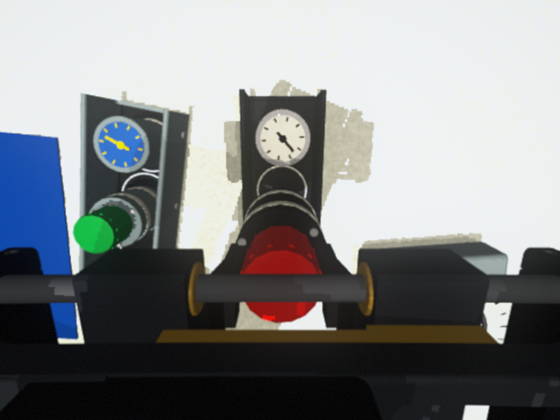

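Red is centred on the lane, with the black indicator behind it at (283,136). Lowering in two stages.

Emit:
drive_tool --targets '[0,0.1,1,0,0,0,0,0.1,2.5,0,0,0,0,0.1,4,0,0,0,0,0.1,5,0,0,0,0,0.1,5.5,0,0,0,0,0.1,5.5,0,0,0,0,0.1,5.5,0,0,0]'

```text
time: 51.93
position: [0.6081, -0.0772, 0.1795]
tool_rot: [1.0, 0.028, 0.0, 0.0]
ft_force: [-0.6, 0.6, -6.6]
grip_width: 0.0395
```

Run:
```python
from h import *
plan(.6078,-.0763,.0876,3.3)
```

```text
t 51.93 pos [ 0.6081 -0.0772  0.1795] psi 3.2 w 0.0395 F [-0.6  0.6 -6.6]
  shift [-0.02 -0.09  9.19] turn [ 0.  -0.  -0.1] q6 ok? [-0.31  1.21]
```

Emit:
drive_tool --targets '[0,0,1,0,0,0,0,0,2.5,0,0,0,0,0,4.2,0,0,0,0,0,5.8,0,0,0,0,0,7.2,0,0,0,0,0,8,0,0,0,0,0,8.4,0,0,0,0,0,8.5,0,0,0,0,0,8.5,0,0,0,0,0,8.5,0,0,0]'

```text
time: 52.77
position: [0.6088, -0.0775, 0.0955]
tool_rot: [1.0, 0.028, 0.001, 0.0]
ft_force: [0.8, -0.3, -6.6]
grip_width: 0.0395
```

Run:
```python
from h import *
plan(.6078,-.0763,.0876,3.3)
```

```text
t 52.77 pos [ 0.6088 -0.0775  0.0955] psi 3.2 w 0.0395 F [ 0.8 -0.3 -6.6]
  shift [-0.09 -0.13  0.79] turn [ 0.  -0.1 -0.1] q6 ok? [-0.31  1.21]
```

Emit:
drive_tool --targets '[0,-0.1,0.2,0,0,0,-0.1,-0.1,0.4,0,0,0,-0.1,-0.1,0.6,0,0,0,-0.1,-0.1,0.7,0,0,0,-0.1,-0.1,0.72,0,0,0,-0.1,-0.1,0.72,0,0,0]'

```text
time: 53.27
position: [0.6067, -0.0762, 0.0876]
tool_rot: [1.0, 0.028, -0.0, -0.0]
ft_force: [-0.9, 0.8, -2.2]
grip_width: 0.0393
```

Emit:
drive_tool --targets '[0,0,0.05,0,0,0,0,0,0.1,0,0,0,0,0,0.1,0,0,0]'

```text
time: 53.52
position: [0.6068, -0.0762, 0.0875]
tool_rot: [1.0, 0.028, 0.0, 0.0]
ft_force: [-3.4, 0.6, 4.9]
grip_width: 0.0397
```

Contact, 1 mm from target. Releasing.

Emit:
drive_tool --targets '[0,0,0,0,0,0,0,0,0,0,0,0,0,0,0,0,0,0,0,0,0,0,0,0,0,0,-0.2,0,0,0,0,0,-1.5,0,0,0,0,0,-3.5,0,0,0,0,0,-6,0,0,0,0,0,-9,0,0,0,0,0,-12,0,0,0,0,0,-14,0,0,0,0,0,-14.5,0,0,0]' --grip -1

```text
time: 54.52
position: [0.6094, -0.077, 0.2358]
tool_rot: [1.0, 0.028, 0.004, 0.001]
ft_force: [0.2, -0.4, -0.4]
grip_width: 0.0868
```

Run:
```python
from h import *
o=robot.get_obs();plan(.4105,.2875,.235,0,o)
p,d=robot.camera("wrist"); cv2.imwrite("pics/w20.png",p[:,:,::-1])
plan(.4105,.2875,.235,0)
```

```text
t 54.52 pos [ 0.6094 -0.077   0.2358] psi 3.2 w 0.0868 F [ 0.2 -0.4 -0.4]
  shift [-17.81 -37.52  -0.19] turn [ 0.2 -0.5  3.2] q6 ok? [-0.31  1.21]
t 54.57 pos [ 0.6087 -0.0769  0.2347] psi 3.2 w 0.0869 F [ 1.2 -0.7  1. ]
  shift [-17.74 -37.49  -0.24] turn [ 0.1 -0.4  3.2] q6 ok? [-0.31  1.21]
```

View pics/w20.png

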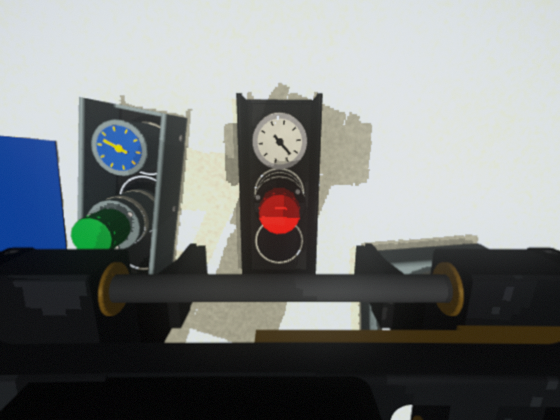

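Red stands upright in the middle (279,212). Now yellow.

Emit:
drive_tool --targets '[-0.5,-1,0,0,0,0,-1.5,-3.2,0,0,0,0.5,-3,-6.3,0,0,0,1,-4.6,-9.7,0,0,0,1.5,-6.2,-13.1,0,0,0,2,-7.8,-16.5,0,0,0,2.5,-9.4,-19.9,0,0,0,3,-11,-23.3,0,0,0,3.2,-12.6,-26.7,0,0,0,3.2,-14.2,-30,0,0,0,3.2,-15.8,-33.3,0,0,0,3.2,-17,-36,0,0,0,3.2]'

```text
time: 55.57
position: [0.4125, 0.275, 0.229]
tool_rot: [1.0, 0.001, -0.003, 0.001]
ft_force: [1.2, -0.1, 0.1]
grip_width: 0.0867
```

Emit:
drive_tool --targets '[-0.6,-1.2,0,0,0,0,-0.7,-1.5,0,0,0,0,-0.7,-1.5,0,0,0,0,-0.7,-1.5,0,0,0,0,-0.7,-1.5,0,0,0,0]'

```text
time: 55.98
position: [0.4099, 0.2876, 0.2307]
tool_rot: [1.0, -0.0, -0.001, 0.0]
ft_force: [0.4, -0.1, 0.3]
grip_width: 0.0868
```

Run:
```python
from h import *
o=robot.get_obs();plan(.4105,.2875,.0846,0,o)
p,d=robot.camera("wrist"); cv2.imwrite("pics/w21.png",p[:,:,::-1])
plan(.4105,.2875,.0846,0)
```

```text
t 55.98 pos [0.4099 0.2876 0.2307] psi -0.0 w 0.0868 F [ 0.4 -0.1  0.3]
  shift [ 7.000e-02 -1.000e-02  1.461e+01] turn [ 0.   0.1 -0. ] q6 ok? [0.39 1.96]
t 56.03 pos [0.4102 0.2875 0.2309] psi -0.1 w 0.0871 F [ 0.3 -0.3  0.3]
  shift [ 4.000e-02 -1.000e-02  1.463e+01] turn [ 0.   0.  -0.1] q6 ok? [0.39 1.96]
```

View pics/w21.png

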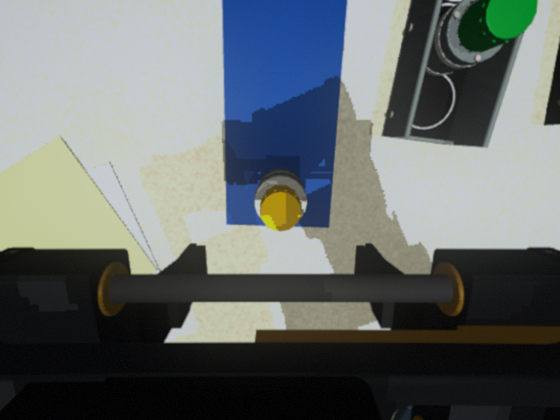

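The yellow cap is at (281,210), centred. Lowering.

Emit:
drive_tool --targets '[0,0,1.5,0,0,0,0,0,4,0,0,0,0,0,6.5,0,0,0,0,0,9,0,0,0,0,0,11,0,0,0,0,0,12.5,0,0,0,0,0,13.5,0,0,0,0,0,14,0,0,0,0,0,14.2,0,0,0,0,0,14.2,0,0,0,0,0,14.2,0,0,0]'

```text
time: 56.95
position: [0.4106, 0.2887, 0.0901]
tool_rot: [1.0, 0.0, 0.001, -0.0]
ft_force: [0.1, -0.2, -0.1]
grip_width: 0.0868
```

Run:
```python
from h import *
plan(.4105,.2875,.0846,0)
```

```text
t 56.95 pos [0.4106 0.2887 0.0901] psi 0.0 w 0.0868 F [ 0.1 -0.2 -0.1]
  shift [-0.01  0.12  0.55] turn [-0.  -0.1  0. ] q6 ok? [0.39 1.96]
```

Emit:
drive_tool --targets '[0,0.1,0.2,0,0,0,0,0.1,0.4,0,0,0,0,0.1,0.4,0,0,0,0,0.1,0.4,0,0,0]'

```text
time: 57.28
position: [0.4098, 0.2876, 0.0856]
tool_rot: [1.0, 0.0, 0.0, -0.0]
ft_force: [-0.4, 0.1, 0.8]
grip_width: 0.0867
```

Emit:
drive_tool --targets '[0,0,0,0,0,0,0,0,0,0,0,0,0,0,0,0,0,0,0,0,0,0,0,0,0,0,0,0,0,0,0,0,0,0,0,0,0,0,0,0,0,0,0,0,0,0,0,0,0,0,0,0,0,0,0,0,0,0,0,0]' --grip 1 --squeeze 25

```text
time: 58.12
position: [0.4098, 0.2876, 0.0853]
tool_rot: [1.0, 0.0, -0.0, -0.0]
ft_force: [-0.6, 0.3, -0.2]
grip_width: 0.0396
```

Emit:
drive_tool --targets '[0,0,-0.3,0,0,0,0,0,-0.9,0,0,0,0,0,-1.9,0,0,0,0,0,-3.4,0,0,0,0,0,-5.2,0,0,0,0,0,-7.2,0,0,0,0,0,-9.2,0,0,0,0,0,-11.2,0,0,0,0,0,-13,0,0,0,0,0,-14.2,0,0,0,0,0,-15,0,0,0,0,0,-15,0,0,0]'

```text
time: 59.12
position: [0.4105, 0.2879, 0.2374]
tool_rot: [1.0, 0.0, 0.002, -0.001]
ft_force: [0.7, -0.1, -4.3]
grip_width: 0.0395
```

Run:
```python
from h import *
plan(.539,-.0795,.235,3.3)
```

```text
t 59.12 pos [0.4105 0.2879 0.2374] psi 0.0 w 0.0395 F [ 0.7 -0.1 -4.3]
  shift [12.83 36.74  0.23] turn [-0.1 -0.2 -3.3] q6 ok? [0.39 1.96]
```

Emit:
drive_tool --targets '[0.3,1,0,0,0,0,1,3,0,0,0,-0.3,2.1,6,0,0,0,-0.6,3.2,9.2,0,0,0,-1,4.4,12.5,0,0,0,-1.5,5.5,15.8,0,0,0,-2,6.7,19.1,0,0,0,-2.5,7.8,22.4,0,0,0,-3,9,25.7,0,0,0,-3.3,10.1,29,0,0,0,-3.3,11.3,32.2,0,0,0,-3.3,12.2,34.8,0,0,0,-3.3]'

```text
time: 60.12
position: [0.5316, -0.0637, 0.2339]
tool_rot: [1.0, 0.028, -0.001, 0.0]
ft_force: [0.6, 0.7, -4.3]
grip_width: 0.0393
```

Emit:
drive_tool --targets '[0.5,1.3,0,0,0,0,0.7,1.8,0,0,0,0,0.7,1.9,0,0,0,0,0.7,1.9,0,0,0,0,0.7,1.9,0,0,0,0]'

```text
time: 60.53
position: [0.5388, -0.0773, 0.2348]
tool_rot: [1.0, 0.03, -0.001, -0.001]
ft_force: [-0.4, 0.7, -5.3]
grip_width: 0.0392
```

Run:
```python
from h import *
o=robot.get_obs();plan(.5385,-.0797,.0883,3.3,o)
p,d=robot.camera("wrist"); cv2.imwrite("pics/w22.png",p[:,:,::-1])
plan(.5385,-.0797,.0883,3.3)
```

```text
t 60.53 pos [ 0.5388 -0.0773  0.2348] psi 3.4 w 0.0392 F [-0.4  0.7 -5.3]
  shift [-1.000e-02  2.600e-01  1.465e+01] turn [-0.1  0.1  0.1] q6 ok? [-0.35  1.16]
t 60.58 pos [ 0.539  -0.0772  0.235 ] psi 3.4 w 0.0395 F [ 0.6  0.4 -5.4]
  shift [-0.04  0.26 14.67] turn [-0.1  0.1  0.1] q6 ok? [-0.35  1.16]
```

View pics/w22.png

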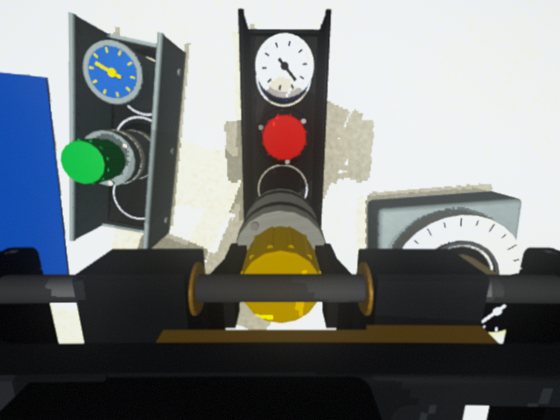

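Yellow is over the front place, with red at (285,137) and black at (285,66) behind it. Lowering.

Emit:
drive_tool --targets '[0,0.1,1,0,0,0,0,0.2,2.5,0,0,0,0,0.2,4,0,0,0,0,0.2,5,0,0,0,0,0.2,5.5,0,0,0,0,0.2,5.5,0,0,0,0,0.2,5.5,0,0,0]'

```text
time: 61.17
position: [0.5403, -0.0807, 0.1803]
tool_rot: [1.0, 0.029, -0.0, -0.0]
ft_force: [0.5, -0.4, -5.1]
grip_width: 0.0393
```

Run:
```python
from h import *
plan(.5385,-.0797,.0883,3.3)
```

```text
t 61.17 pos [ 0.5403 -0.0807  0.1803] psi 3.4 w 0.0393 F [ 0.5 -0.4 -5.1]
  shift [-0.17 -0.11  9.2 ] turn [-0.   0.   0.1] q6 ok? [-0.35  1.16]
```

Emit:
drive_tool --targets '[0,0,1,0,0,0,-0.1,0,2.5,0,0,0,-0.1,0,4.2,0,0,0,-0.1,0,5.8,0,0,0,-0.1,0,7.2,0,0,0,-0.1,0,8,0,0,0,-0.1,0,8.4,0,0,0,-0.1,0,8.5,0,0,0,-0.1,0,8.5,0,0,0,-0.1,0,8.5,0,0,0]'

```text
time: 62.0
position: [0.5399, -0.0813, 0.0961]
tool_rot: [1.0, 0.029, 0.001, 0.0]
ft_force: [0.5, 0.0, -4.0]
grip_width: 0.0392
```

Run:
```python
from h import *
plan(.5385,-.0797,.0883,3.3)
```

```text
t 62.00 pos [ 0.5399 -0.0813  0.0961] psi 3.3 w 0.0392 F [ 0.5  0.  -4. ]
  shift [-0.14 -0.17  0.78] turn [ 0.  -0.1  0. ] q6 ok? [-0.35  1.16]
```

Emit:
drive_tool --targets '[0,-0.1,0.2,0,0,0,-0.05,-0.1,0.4,0,0,0,-0.05,-0.1,0.6,0,0,0,-0.05,-0.1,0.7,0,0,0,-0.05,-0.1,0.72,0,0,0,-0.05,-0.1,0.72,0,0,0]'

```text
time: 62.5
position: [0.5386, -0.08, 0.0884]
tool_rot: [1.0, 0.029, -0.0, -0.0]
ft_force: [-1.0, 0.6, -1.8]
grip_width: 0.0391
```

Emit:
drive_tool --targets '[0,0,0.05,0,0,0,0,0,0.1,0,0,0,0,0,0.1,0,0,0]'

```text
time: 62.75
position: [0.5386, -0.08, 0.0883]
tool_rot: [1.0, 0.029, 0.0, 0.0]
ft_force: [-2.3, 1.6, 6.2]
grip_width: 0.0393
```

Contact exactly on target. Releasing, rising, and backing away for the checks.

Emit:
drive_tool --targets '[0,0,0,0,0,0,0,0,0,0,0,0,0,0,0,0,0,0,0,0,0,0,0,0,0,0,-0.2,0,0,0,0,0,-1.5,0,0,0,0,0,-3.5,0,0,0,0,0,-6,0,0,0,0,0,-9,0,0,0,0,0,-12,0,0,0,0,0,-14.5,0,0,0,0,0,-16,0,0,0]' --grip -1

```text
time: 63.75
position: [0.5399, -0.0805, 0.2504]
tool_rot: [1.0, 0.029, 0.002, 0.001]
ft_force: [1.0, -0.2, -0.2]
grip_width: 0.0869
```

Emit:
drive_tool --targets '[-0.3,-1,0,0,0,0,-1,-3,0,0,0,0,-2,-6,0,0,0,0,-3,-9,0,0,0,0,-4,-12,0,0,0,0,-5,-15,0,0,0,0,-6,-18,0,0,0,0,-7,-21,0,0,0,0,-8,-24,0,0,0,0,-8.7,-26,0,0,0,0,-9,-27,0,0,0,0,-9,-27,0,0,0,0]'

```text
time: 64.75
position: [0.4311, 0.1859, 0.2462]
tool_rot: [1.0, 0.031, -0.001, -0.0]
ft_force: [0.4, -0.2, 0.3]
grip_width: 0.087
```

Run:
```python
from h import *
for n in ("top","side"):
    p,d=robot.camera(n); np.savez(n+"9.npz",p=p,d=d)
    cv2.imwrite(f"pics/{n}9.png",cv2.convertScaleAbs(p[:,:,::-1],alpha=1.6 if n=="top" else 1))
    if n=="top":
        a=cv2.convertScaleAbs(p[140:310,200:445,::-1],alpha=2.);cv2.imwrite("pics/top9c.png",cv2.resize(a,None,fx=3.2,fy=3.2,interpolation=cv2.INTER_CUBIC))
o=robot.get_obs();print(o["time"],o["position"],o["ft_force"])
```

```text
64.85 [0.43297856 0.18404073 0.24661578] [-0.05927121 -0.25419074 -0.20492098]
```

View pics/top9c.png

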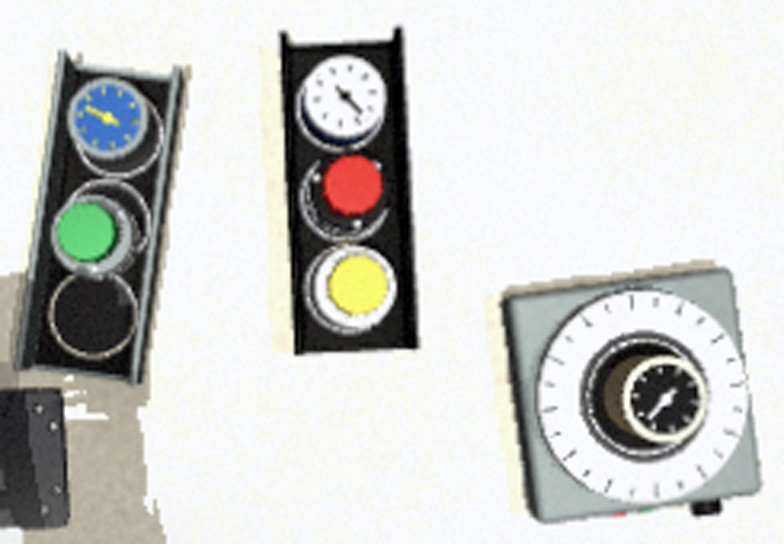

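View pics/side9.png

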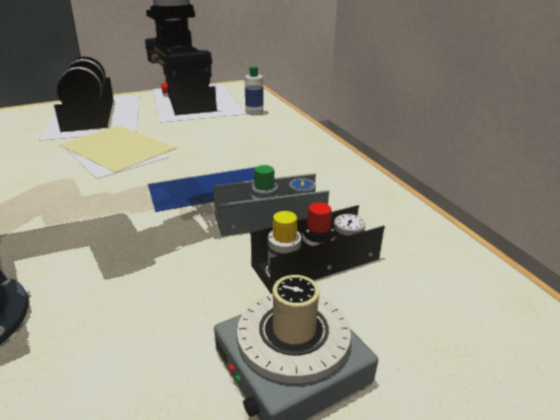

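The top crop shows yellow (359,287), red (352,185), black (344,96) and ivory in the ring (665,399), with the grey rack unchanged. The side view shows all of them upright.

Run:
```python
from h import *
c=lambda x,y:(200+(x+.5)/3.2-.5,140+(y+.5)/3.2-.5)
for n,uv,z,ref in [("yellow",c(359,287),.12,(.5383,-.0795)),("red",c(352,185),.12,(.6086,-.0755)),("black",c(344,96),.072,(.6758,-.0728)),("ivory",c(665,399),.148,(.4617,-.2827)),("green",c(86,231),.12,(.5736,.1071)),("greyi",c(107,117),.072,(.6587,.0978))]:
    X=ray("top",uv,z);print(n,X.round(4),"d mm",((X[:2]-ref)*1e3).round(1))
print(robot.get_obs()["time"]); print(robot.hand_in())
```

```text
yellow [ 0.5374 -0.0796  0.12  ] d mm [-0.9 -0.1]
red [ 0.6069 -0.0746  0.12  ] d mm [-1.7  0.9]
black [ 0.6746 -0.0713  0.072 ] d mm [-1.2  1.5]
ivory [ 0.463  -0.2824  0.148 ] d mm [1.3 0.3]
green [0.5746 0.1065 0.12  ] d mm [ 1.  -0.6]
greyi [0.6588 0.0975 0.072 ] d mm [ 0.1 -0.3]
64.85
the job is handed in; nothing more can be done
None
```

The job is done and handed in at 64.9 s of the 138 s allowed. The ivory indicator stands in the table's centring ring, and the black one is on the back place of the black rack.

**What I did:** I set yellow and then red on the blue mat, and put the black indicator between them. I then moved ivory to the table and black to the rack. Only after that did red go back to the middle place and yellow to the front place. I lowered each unit until the force showed contact before letting go; those contact readings were at most about 7 N.

**Last checks:**
- **Positions:** in the final top view all four units are within about 2 mm of the original positions. The measurement itself is only good to about that.
- **Upright:** all units stand upright in the side view.
- **Grey rack:** its two units read within 1.2 mm of their first measurement, and nothing touched them.
- **Gripper:** it is open and clear of everything, about 0.25 m above the bench.

**One disagreement:** the wrist camera read the black indicator about 2 mm short of the back mark, while the top camera put it less than 1 mm from the mark. I left it as it was. No check failed.

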